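Hang the rotator wheel on the swing-out drying hook

ROBOT

A 6-joint arm with a two-finger parallel gripper is mounted at the origin on a cart in front of the work surface, level with it; the furniture and walls round the work are solid. World frame = base frame: x ahead of the robot, y to its left, z up, the work surface at z = 0. Lengths are in m, angles in rad, forces in N, time in s.
With the tool pointing down it reaches from about 0.375 to 0.825 m from the base axis. Payload 5.5 kg.
Tool frame: the origin (TCP) lies on the centre line of the jaws, within the pads' length; the fingertips stand 14 mm ahead of it and the grasp point (between the pads) lies 5 mm behind it (manip.finger_overhang is the distance from the TCP to the fingertips, in m); z points along the fingers, y is the line along which they close (so a half turn about z gives the same grasp; the last joint's range is limited). The gripper opens to 85 mm and grips with 20 to 120 N. Pads are 22 mm wide; open, the fingers measure 114 mm over their backs; the gripper's body (76 mm by 85 mm) begins 54 mm behind the grasp point. The pads swing forward as they close: fully open they stand 13 mm farther back than shut.
Start: joints at [0, 0.314, -0.047, 1.21, 0, 1.571], TCP at [0.6, -0, 0.245] pointing down, gripper open.
Joint ranges: [-2.67, 2.67], [-0.69, 1.73], [-1.03, 1.25], [-2.08, 2.16], [-1.42, 1.45], [-3.14, 3.14]. Speed limits (rad/s): [2.39, 2.39, 3.01, 3.14, 3.14, 3.14].

INTERFACE

Orientations are given as a unit quaternion [x, y, z, w].
In Python, from plant import manip, imaging, job gives the robot as it stands.
- The arm moves only by the tool step_arm, never from a script. Its arguments are lists of equal length, an entry for each row: "slide": the shift along the tool's x, y, z scaled (see below), a list of three; "twist": the turn, a rotation vector about the tool's x, y, z scaled (see below), a list of three. A call has 1 to 12 rows; each row shifts and turns the commanded pose from where the row before left it, along the tool's axes as they then stand; what a row does not reach is not made up. The controller multiplies each number of a shift by 0.5 m and each number of a turn by pi rad. A row lasts 1/10 s, in which the tool goes at most 50 mm and 8.59 degrees, less where a joint would pass 70% of its speed; a pose out of reach is approached as far as the arm can. A call with a number of a shift or a turn outside -1 to 1 is refused whole. A call with a gripper value outside its range is refused whole. "grip" is the closure, from -1 (fully open) to 1 (shut), set as the call begins (left out, the last holds). The fingers move at their own pace and stop on an object; "newtons" is the grip in N (left out, the last holds). Time passes only in rows, so rows that do not move let the fingers close. It gives the time, the measured TCP pose, the force, the opening and the grip force at its end, in the units of the state.
- manip.read_state(): the state, without advancing time (a new reading comes with each control period).
- imaging.snapshot(name): name is "scene" or "side" or "wrist"; returns a dict with "pixels" (400x640x3 uint8, red, green, blue), "camera_matrix" (3x3 intrinsics, pixels), "dist" ([k1, k2, p1, p2, k3] as OpenCV has them; the pictures are not rectified), "cam_to_world" (4x4, takes a point from camera to world coordinates). Camera axes: x right, y down, z forward; pixel columns grow to the right and rows downward; lengths in m; the calibration is good to about 2 mm. A picture is of the moment at which its call begins. There is no depth.
- job.finish_job(): hands the job in; it is judged then, once.
The state is a dict: "t": time; "qpos": joint angles; "dq": joint speeds; "effort": joint torques, N m; "eef_pos": TCP position; "tool_rot": TCP orientation; "wrist_force": force on the tool from outside, world axes, zero at the start; "moment": the same for the moment, N m; "opening": finger opening in m; "gripper_force": force on a finger pad.
Only numpy, scipy, OpenCV 4.12 (cv2) and the standard library are available. Lean on these libraries where they do the work, as an engineer would, in place of code of your own. Each camera call takes 0.05 s, during which the arm holds its last target. There are 200 camera calls.

TASK

The freshly rinsed rotator wheel stands in its rack and has to be hung up to dry. First push the stand's folded arm out to its stop so that the J-hook is over the drip tray; then lift the wheel out of the rack by its rim and, without dropping it or setting it down anywhere else, hang it on the J-hook, so that the top of its rim rests down in the hook and the wheel hangs free, upright and still. Leave the arm at its stop and do not disturb the other things on the worktop.

Things in the scene. Friction and masses are not known exactly. Their poses are not given: they have to be found in the camera images.
- wheel: loose aluminium wheel, 170 mm diameter, about 0.22 kg. Origin at its centre, x its axle, z up as it stands. Rim 14 mm thick along the axle, radii 85 outer and 67 inner. Hub 34 mm diameter, 20 mm long. Three spokes 10 mm wide: one straight down, two rising 30 degrees above level; the window under the rim's top is open 50 degrees either side. It starts upright, centre 96 mm above the worktop
- rack: fixed low rack holding the wheel upright: white base 80 x 130 x 10 mm, two cross bars under the rim and four pins 68 mm high beside the rim's faces, at y = -45 and +45 mm (18 mm clear between a pair). The wheel lifts straight up; raised 60 mm it is clear. Origin at the centre of the underside, z up, x along the wheel's axle. A tall microscope stands behind: pass it with x below 0.45 m
- stand: fixed stand: grey drip tray 195 x 160 x 14 mm (from 150 mm in front of the origin to 45 mm behind it) with an 18 mm diameter steel post. Origin under the post on the worktop, z up, -x is the front (the direction in which the arm points when it is out at its stop)
- hook_arm (a joint): swing of the arm on the post about the vertical axis through stand's origin: 0 = out at its stop, over the tray; grows counter-clockwise from above as the arm is folded aside, to 1.5 rad at most. Starts at 0.7 to 1.15 rad. Stiff hinge (0.15 N m), stays where it is left; a push of 2 to 4 N turns it
- hook_seat (a point): middle of the seat's upper face in the J-hook, 112 mm from the post axis, 225 mm above the worktop; turns with the arm: -x outward along it, z up. Flat bar 20 mm wide, 5 thick; seat 22 mm long, 45 degree ramp on the post side up to the arm (15 mm above the seat), ramp and upturned tip (142 mm from the post axis, 31 mm above the seat) outside. A hung wheel has its axle along x, centre 67 mm below
- hook_arm_middle (a point): point in the middle of the straight part of the arm (flat bar 20 mm wide, 5 mm thick), 60 mm from the post axis, 237 mm above the worktop; turns with the arm, axes as hook_seat. The arm's hub on the post is 30 mm in diameter and ends 257 mm above the worktop; nothing is above it
- beaker: glass beaker, 66 mm diameter, 85 mm high; bystander, leave it where it is. Origin at the centre of its underside
- bottle: amber bottle with black cap, 45 mm diameter, 90 mm high; bystander, leave it where it is. Origin at the centre of its underside
- dish: petri dish, 90 mm diameter, 17 mm high; bystander, leave it where it is. Origin at the centre of its underside

How it is judged:
By the outcome, as a careful person would: the job done as asked, in the order asked, and still so for the second after the job is handed in, with the robot touching nothing.
It also fails if it takes over 64 s, if anything falls off the work surface, if the arm or the gripper's body presses on something with over 40 N, if the wrist force passes 120 N, or if a joint passes its speed limit or range.

## Working session

There is one attempt and no reset: what is moved stays moved. The work goes in short steps, Python scripts to look and compute and a tool call to move; the robot and the scene stay as the last step left them, time stands still between calls to the robot, and variables do not carry over. Pictures are saved under pics/ and viewed, at most 10 in all, crops included, and the job is handed in when it is done.

Besides the shell and the picture viewer there is one more tool, called after "Emit:" as name(argument=value, ...) on one line, values as JSON. step_arm: Moves the arm, as the interface text tells. Shifts and turns lie within -1 to 1; 1 stands for 0.5 m of shift or pi rad of turn. Its arguments: {"type":"object","properties":{"slide":{"type":"array","items":{"type":"array","items":{"type":"number"}}},"twist":{"type":"array","items":{"type":"array","items":{"type":"number"}}},"grip":{"type":"number"},"newtons":{"type":"number"}},"required":["slide","twist"]}

```bash
ls; mkdir -p pics
cat > h.py <<'E'
import numpy as np, cv2, json
from plant import manip, imaging, job
def snap(name, fn):
    s=imaging.snapshot(name); cv2.imwrite(f'pics/{fn}.png', s['pixels'][:,:,::-1])
    np.savez(f'pics/{fn}.npz', **{k:np.array(v) for k,v in s.items()})
    return s
def load(fn): return dict(np.load(f'pics/{fn}.npz'))
def ray(s,uv):
    p=cv2.undistortPoints(np.array([[uv]],float),s['camera_matrix'],s['dist'])[0,0]
    T=s['cam_to_world']; d=T[:3,:3]@np.array([p[0],p[1],1]); return T[:3,3],d/np.linalg.norm(d)
def at_z(s,uv,z):
    o,d=ray(s,uv); return o+d*(z-o[2])/d[2]
def tri(*obs):
    A=np.zeros((3,3));b=np.zeros(3);R=[]
    for s,uv in obs:
        o,d=ray(s,uv);P=np.eye(3)-np.outer(d,d);A+=P;b+=P@o;R.append((o,P))
    x=np.linalg.solve(A,b); return x,[np.linalg.norm(P@(x-o)) for o,P in R]
def proj(s,X):
    W=np.linalg.inv(s['cam_to_world']); 
    return cv2.projectPoints(np.atleast_2d(X).astype(float),cv2.Rodrigues(W[:3,:3])[0],W[:3,3],s['camera_matrix'],s['dist'])[0][:,0]
E
python3 - <<'E'
from h import *
np.set_printoptions(precision=3,suppress=True)
a=snap('scene','scene0');b=snap('side','side0');c=snap('wrist','wrist0')
for s in(a,b,c): print(s['cam_to_world'],s['camera_matrix'][0,0])
cv2.imwrite('pics/all0.png',np.vstack([np.hstack([cv2.resize(x['pixels'],(400,250)) for x in (c,c)])[:, :400, ::-1]]))
print(manip.read_state(), manip.finger_overhang)
E
```

```text
pics
[[ 0.9   -0.301  0.315  0.15 ]
 [-0.435 -0.589  0.681 -0.786]
 [-0.02  -0.75  -0.661  0.945]
 [ 0.     0.     0.     1.   ]] 391.84733676015753
[[ 0.961 -0.115  0.252  0.247]
 [-0.276 -0.35   0.895 -0.974]
 [-0.015 -0.929 -0.369  0.598]
 [ 0.     0.     0.     1.   ]] 377.35476187432454
[[ 1.    -0.    -0.002  0.599]
 [-0.001 -0.958 -0.287  0.072]
 [-0.002  0.287 -0.958  0.373]
 [ 0.     0.     0.     1.   ]] 353.8700369772462
{'t': 0.15, 'qpos': array([ 0.   ,  0.314, -0.048,  1.21 , -0.   ,  1.571]), 'dq': array([-0.001, -0.002,  0.004, -0.001,  0.001, -0.001]), 'effort': array([ -0.   , -54.005,  34.006,   0.013,   0.   ,   0.   ]), 'eef_pos': array([0.6  , 0.   , 0.245]), 'tool_rot': array([ 0.707,  0.707, -0.   , -0.   ]), 'wrist_force': array([-0.88 , -0.115, -0.055]), 'moment': array([ 0.016, -0.041,  0.043]), 'gripper_force': 0.0, 'opening': 0.08551220638622953} 0.014
```

View pics/scene0.png

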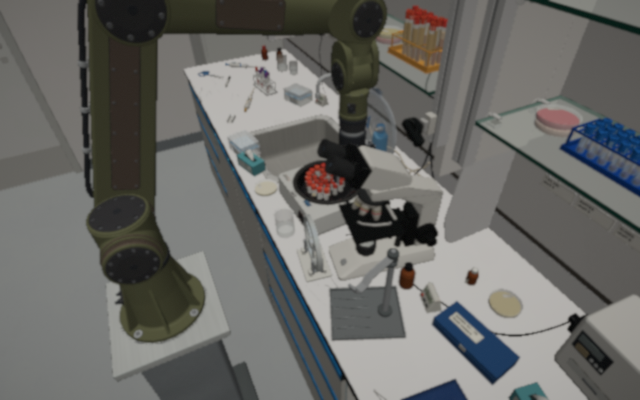

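View pics/side0.png

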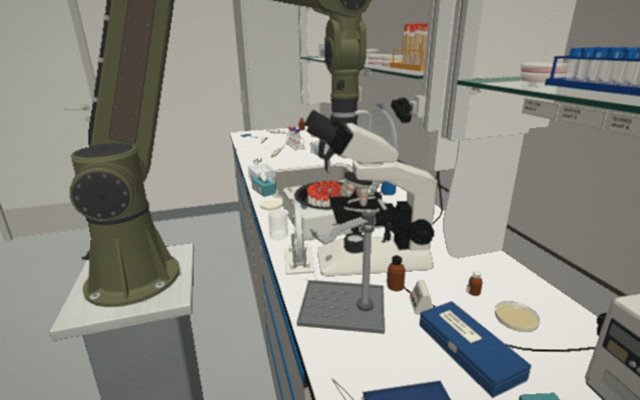

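The scene view shows the tray around (365,312), the post base near (386,312), the arm folded back towards (355,288), and the wheel in its rack at about (312,250). The side view shows the wheel at (298,235) and the post at (367,255). I'll enlarge both.

Run:
```python
from h import *
for fn,(x0,y0,x1,y1) in {'scene0':(270,195,420,345),'side0':(265,185,415,335)}.items():
    im=cv2.imread(f'pics/{fn}.png')[y0:y1,x0:x1]
    im=cv2.resize(im,None,fx=4,fy=4,interpolation=cv2.INTER_CUBIC)
    for k in range(0,150,10):
        cv2.putText(im,str(x0+k),(4*k,8),0,.3,(255,0,255),1);cv2.putText(im,str(y0+k),(0,4*k+4),0,.3,(255,0,255),1)
        im[::8,4*k]=(255,0,255); im[4*k,::8]=(255,0,255)
    cv2.imwrite(f'pics/{fn}_c.png',im)
```

```text
(no output)
```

View pics/scene0_c.png

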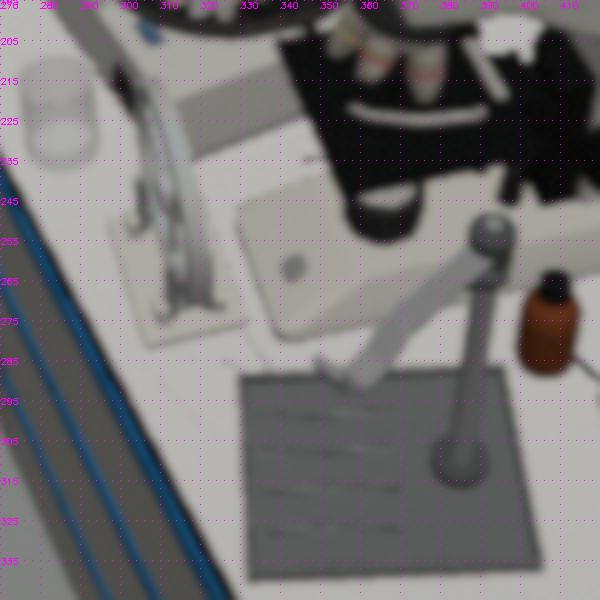

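View pics/side0_c.png

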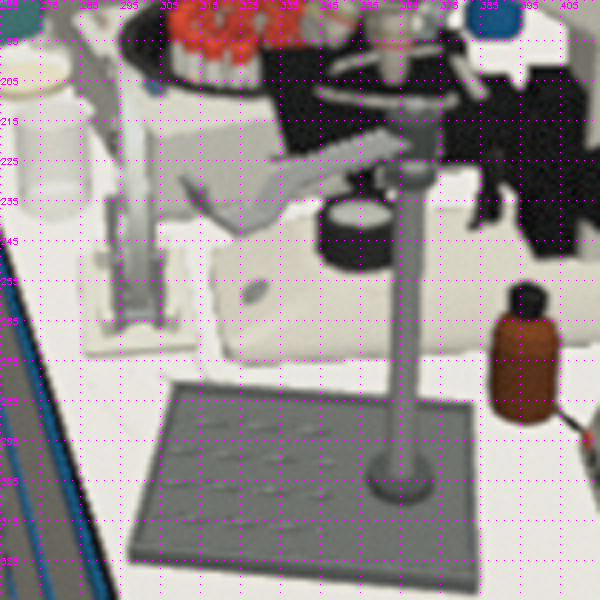

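Run:
```python
from h import *
np.set_printoptions(precision=4,suppress=True)
a=load('scene0');b=load('side0')
P={'trayTL':((330,289),(308.75,280.5)),'TR':((396,286.5),(383.25,285.75)),'BR':((405.5,337.5),(384.5,330.5)),'BL':((332.2,340),(297.5,323)),
'postbase':((385,310),(365.2,305.7)),'hubtop':((393,251),(368,211)),'tip':((349.7,285),(311,229.5)),'rackBL':((307,282),(286.5,273.5)),'rackBR':((331,276),(314.2,272)),'wheeltop':((308.7,222.5),(296,204))}
for k,(u,v) in P.items(): print(k,*tri((a,u),(b,v)))
for k in['trayTL','TR','BR','BL','postbase']: print(k,at_z(a,P[k][0],.014),at_z(b,P[k][1],.014))
for k in['rackBL','rackBR']: print(k,at_z(a,P[k][0],.0),at_z(b,P[k][1],.0))
```

```text
trayTL [ 0.4447 -0.1753  0.0176] [np.float64(0.0008734136708535898), np.float64(0.0008734136708538089)]
TR [ 0.6179 -0.2531  0.0183] [np.float64(0.0011106805555958223), np.float64(0.0011106805555957501)]
BR [ 0.5506 -0.3992  0.0207] [np.float64(0.0018180793488631834), np.float64(0.0018180793488633683)]
BL [ 0.38   -0.3196  0.0173] [np.float64(0.0016043727227525583), np.float64(0.0016043727227525487)]
postbase [ 0.5502 -0.3009  0.01  ] [np.float64(3.9215416968310624e-05), np.float64(3.921541696789543e-05)]
hubtop [ 0.5463 -0.3039  0.2583] [np.float64(0.0007092676796993502), np.float64(0.0007092676796995601)]
tip [ 0.4114 -0.3412  0.2547] [np.float64(9.948211995841957e-05), np.float64(9.948211995831275e-05)]
rackBL [ 0.3973 -0.119   0.012 ] [np.float64(0.0009837779205694535), np.float64(0.0009837779205694563)]
rackBR [ 0.4722 -0.1273  0.0069] [np.float64(0.001321482651874381), np.float64(0.0013214826518743456)]
wheeltop [ 0.4417 -0.0568  0.1836] [np.float64(0.0035337006946928543), np.float64(0.003533700694692853)]
trayTL [ 0.4449 -0.173   0.014 ] [ 0.4469 -0.1699  0.014 ]
TR [ 0.6189 -0.2506  0.014 ] [ 0.622  -0.2474  0.014 ]
BR [ 0.5515 -0.3964  0.014 ] [ 0.5561 -0.3923  0.014 ]
BL [ 0.3791 -0.3182  0.014 ] [ 0.3824 -0.3155  0.014 ]
postbase [ 0.5485 -0.303   0.014 ] [ 0.5482 -0.3054  0.014 ]
rackBL [ 0.3995 -0.1106  0.    ] [ 0.4014 -0.1011  0.    ]
rackBR [ 0.4731 -0.1227  0.    ] [ 0.4762 -0.1169  0.    ]
```

The tray gives a stand yaw of about -0.42 rad with the post at (0.546, -0.306). The arm starts about 0.70 rad folded and the tip height of 0.255 checks out. Next I'll look at the wrist image to see how close the microscope is.

View pics/wrist0.png

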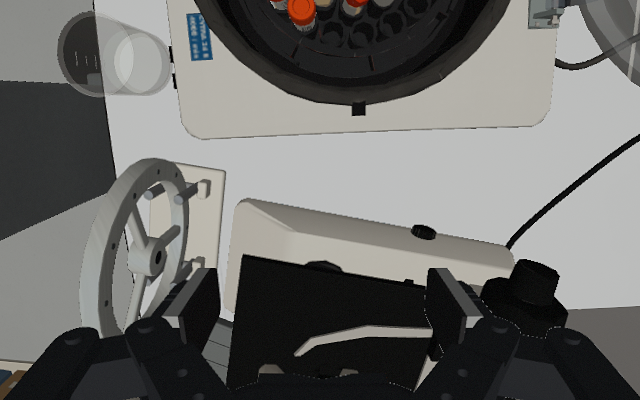

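The wrist view looks straight down. The wheel is at left, with its hub near (147,257) and its top leaning towards (105,250) by perspective. The rack base is around (195,215) and the microscope stage lies right under the gripper. I'll rise, then move off to the wheel's side.

Emit:
step_arm(slide=[[0,0,-0.08],[0,0,-0.08],[0,-0.08,0],[0,-0.08,0],[0,-0.08,0],[0,-0.09,0],[0,0,0],[0,0,0]], twist=[[0,0,0],[0,0,0],[0,0,0],[0,0,0],[0,0,0],[0,0,0],[0,0,0],[0,0,0]], grip=-1)

```text
t: 0.95
eef_pos: [0.4345, -0.0, 0.3257]
tool_rot: [0.707, 0.707, 0.0, 0.0]
wrist_force: [0.1, -0.8, 0.1]
opening: 0.0854
gripper_force: 0.0
```

Run:
```python
from h import *
np.set_printoptions(precision=4,suppress=True)
c=snap('wrist','wrist1'); print(c['cam_to_world'],manip.read_state()['eef_pos'])
```

```text
[[ 1.     -0.0009  0.001   0.4336]
 [-0.0006 -0.958  -0.2867  0.0719]
 [ 0.0012  0.2867 -0.958   0.4544]
 [ 0.      0.      0.      1.    ]] [0.4355 0.     0.3256]
```

View pics/wrist1.png

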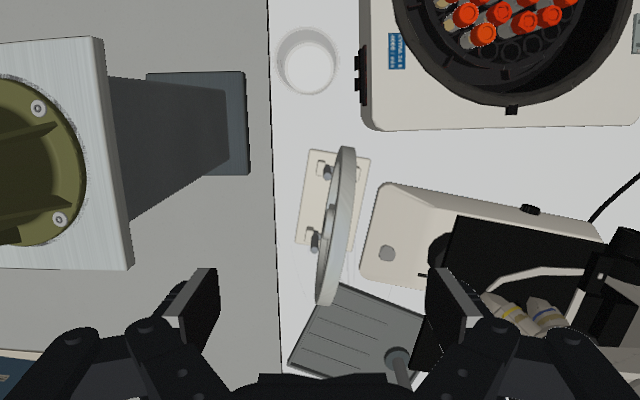

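The wheel is now seen from above. Its rim runs from (348,147) to (327,303), the rack base corners are near (311,150), (370,158) and (296,242), and the stand's tray and post are at lower right. I'll fit a wheel model to both wrist views.

```bash
cat >> h.py <<'E'
def rim(x,y,z,yaw,n=120):
    t=np.linspace(0,2*np.pi,n,endpoint=False); out=[]
    c,s=np.cos(yaw),np.sin(yaw); R=np.array([[c,-s,0],[s,c,0],[0,0,1]])
    for r in(.085,.067):
        for ax in(-.007,.007):
            out.append((R@np.array([np.full(n,ax),r*np.sin(t),r*np.cos(t)])).T+[x,y,z])
    return out
def draw(s,im,par,x0,y0,k,col=(0,0,255)):
    for c in rim(*par):
        p=((proj(s,c)-[x0,y0]+.5)*k).astype(np.int32); cv2.polylines(im,[p],True,col,1)
E
python3 - <<'E'
from h import *
np.set_printoptions(precision=4,suppress=True)
a=load('wrist1'); b=load('wrist0')
for uv in[(311,150),(370,158),(296,242)]: print(at_z(a,uv,.01))
print(tri((a,(348,147)),(b,(160,158))), at_z(a,(348,147),.1),at_z(a,(327,304),.1))
print(tri((a,(327,168)),(b,(150,190))))
par=(.437,-.058,.096,-.14)
out=[]
for s,fn,(x0,y0) in((a,'wrist1',(265,135)),(b,'wrist0',(70,145))):
    im=cv2.imread(f'pics/{fn}.png')[y0:y0+180,x0:x0+130]; im=cv2.resize(im,None,fx=3,fy=3,interpolation=cv2.INTER_CUBIC)
    draw(s,im,par,x0,y0,3); out.append(im)
cv2.imwrite('pics/fit.png',np.hstack(out))
E
```

```text
[0.4202 0.0147 0.01  ]
[0.4945 0.0047 0.01  ]
[ 0.3988 -0.109   0.01  ]
(array([0.4613, 0.0276, 0.0797]), [np.float64(0.0006969631072060799), np.float64(0.0006969631072060823)]) [0.4598 0.0293 0.1   ] [ 0.4395 -0.1489  0.1   ]
(array([ 0.4398, -0.0012,  0.0625]), [np.float64(0.0025197223672850425), np.float64(0.002519722367285063)])
```

View pics/fit.png

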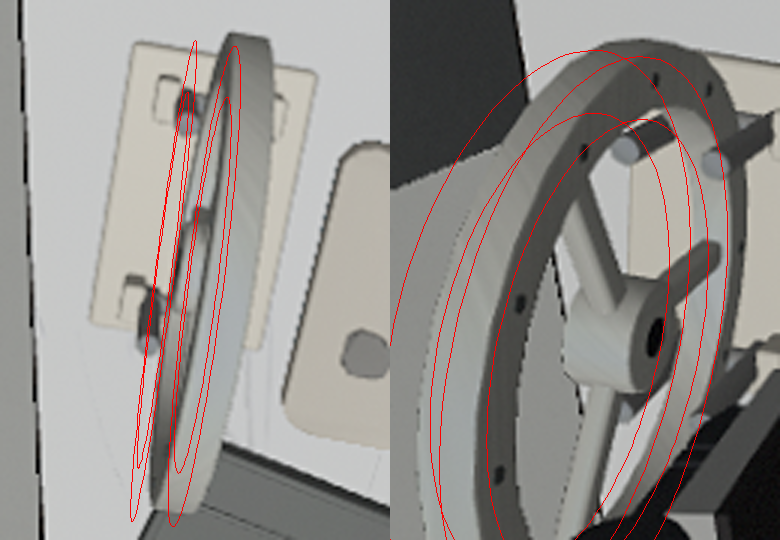

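The model sits about 12 mm too far to the left. I'll fit it to edge points picked from this crop.

```bash
cat > fit.py <<'E'
from h import *
from scipy.optimize import least_squares
np.set_printoptions(precision=4,suppress=True)
a=load('wrist1'); b=load('wrist0')
W1=lambda L:np.array(L)/3+[265,135]
W0=lambda L:(np.array(L)-[390,0])/3+[70,145]
obs=[(a,1,W1([(271,45),(272,120),(238,330),(222,430),(210,500)])),
 (b,1,W0([(560,130),(500,250),(478,380),(600,90),(745,200),(735,130)])),
 (b,3,W0([(520,400),(545,260),(580,175),(640,113)]))]
def res(p):
    r=rim(*p,n=720); out=[]
    for s,i,q in obs:
        c=proj(s,r[i]); d=np.linalg.norm(q[:,None]-c[None],axis=2).min(1); out+=list(d)
    return np.array(out)
for z in(None,.096):
    f=(lambda p:res(p)) if z is None else (lambda p:res([p[0],p[1],z,p[2]]))
    p0=[.448,-.055,.096,-.15] if z is None else [.448,-.055,-.15]
    s=least_squares(f,p0,loss='soft_l1',diff_step=1e-3); print(s.x,s.cost,f(s.x))
# chamfer check
D=[]
for im in(a,b):
    e=cv2.Canny(cv2.cvtColor(im['pixels'],cv2.COLOR_RGB2GRAY),40,100); D.append(cv2.distanceTransform(255-e,cv2.DIST_L2,5))
from scipy.ndimage import map_coordinates
def ch(p):
    r=rim(*p); o=[]
    for s,d,ii in((a,D[0],(0,1,2)),(b,D[1],(0,1,3))):
        for i in ii:
            c=proj(s,r[i]); m=(c[:,1]<300); o.append(np.where(m,map_coordinates(d,[c[:,1],c[:,0]],order=1,mode='nearest'),0))
    return np.minimum(np.concatenate(o),8)
s=least_squares(ch,[s.x[0],s.x[1],.096,s.x[2]],loss='soft_l1',diff_step=2e-3); print('chamfer',s.x,s.cost)
E
python3 fit.py
```

```text
[ 0.4451 -0.054   0.0966 -0.1582] 9.130365531155833 [0.9797 0.9937 1.9362 0.616  2.1391 0.2065 1.6026 1.3065 2.5039 0.4366
 1.2533 1.5966 0.2967 1.3222 0.3944]
[ 0.4451 -0.0539 -0.1542] 9.173446525701436 [1.2619 1.2547 1.8517 0.6465 2.0473 0.2875 1.7631 0.8641 2.7348 0.6074
 1.4121 1.1625 0.1488 1.2682 0.2226]
chamfer [ 0.4452 -0.0543  0.0962 -0.1792] 356.068643450737
```

The wheel is at (0.445, -0.054, 0.096) with axle yaw of about -0.16 rad; its height matches the text. Next I go with the gripper closed to the outer side of the folded arm.

Emit:
step_arm(slide=[[-0.0925,0.0125,0],[-0.0925,0.0125,0],[-0.0925,0.0125,0],[-0.0925,0.0125,0],[-0.0925,0.0125,0],[-0.0925,0.0125,0],[-0.0925,0.0125,0],[-0.0925,0.0125,0],[0,0,0],[0,0,0],[0,0,0],[0,0,0]], twist=[[0,0,0],[0,0,0],[0,0,0],[0,0,0],[0,0,0],[0,0,0],[0,0,0],[0,0,0],[0,0,-0.043],[0,0,-0.043],[0,0,0],[0,0,0]], grip=1, newtons=20)

```text
t: 2.2
eef_pos: [0.4856, -0.3704, 0.3246]
tool_rot: [0.607, 0.795, -0.0, -0.0]
wrist_force: [0.3, 0.3, -0.4]
opening: -0.0
gripper_force: 0.0
```

Emit:
step_arm(slide=[[0,0,0.066],[0,0,0.066],[0,0,0.066],[0,0,0],[0,0,0]], twist=[[0,0,0],[0,0,0],[0,0,0],[0,0,0],[0,0,0]])

```text
t: 2.7
eef_pos: [0.4851, -0.3697, 0.2266]
tool_rot: [0.606, 0.796, 0.0, -0.0]
wrist_force: [0.9, -0.5, 0.5]
opening: -0.0003
gripper_force: 0.0
```

```bash
cat > plan.py <<'E'
from h import *
from scipy.spatial.transform import Rotation as R
np.set_printoptions(precision=4,suppress=True)
def rows(p,yaw,targets):
    """yaw: world angle of the tool y axis (tool down). targets: (x,y,z,yaw)"""
    for t in targets:
        c,s=np.cos(yaw),np.sin(yaw); d=np.array(t[:3])-p
        ty=np.array([c,s,0]);tx=np.array([-s,c,0])
        tw=yaw-t[3]
        print(np.round([d@tx/.5,d@ty/.5,-d[2]/.5],4),'tw',round(tw/np.pi,4), 'len',np.round(np.linalg.norm(d),4))
        p=np.array(t[:3]);yaw=t[3]
E
python3 - <<'E'
from plan import *
post=np.array([.546,-.306])
def C(th,r=.075,off=.021):
    th=np.radians(th);u=np.array([np.cos(th),np.sin(th)]);v=np.array([-u[1],u[0]])
    return post+r*u+off*v
T=[(*C(195.5,off=.024),.2266,np.radians(15.5))]
for th in(191,186,181,176,171,166,161,158,155.5,153.5): T.append((*C(th),.2266,np.radians(th-180)))
rows(np.array([.4851,-.3697,.2266]),np.radians(15.5),T)
E
```

```text
[ 0.0422  0.0014 -0.    ] tw 0.0 len 0.0211
[ 0.0179 -0.0028 -0.    ] tw 0.025 len 0.0091
[ 0.0132 -0.0031 -0.    ] tw 0.0278 len 0.0068
[ 0.0132 -0.0031 -0.    ] tw 0.0278 len 0.0068
[ 0.0132 -0.0031 -0.    ] tw 0.0278 len 0.0068
[ 0.0132 -0.0031 -0.    ] tw 0.0278 len 0.0068
[ 0.0132 -0.0031 -0.    ] tw 0.0278 len 0.0068
[ 0.0132 -0.0031 -0.    ] tw 0.0278 len 0.0068
[ 0.0079 -0.002  -0.    ] tw 0.0167 len 0.0041
[ 0.0066 -0.0017 -0.    ] tw 0.0139 len 0.0034
[ 0.0053 -0.0014 -0.    ] tw 0.0111 len 0.0027
```

Emit:
step_arm(slide=[[0.0211,0.0007,0],[0.0211,0.0007,0],[0.009,-0.0014,0],[0.009,-0.0014,0],[0.0132,-0.0031,0],[0.0132,-0.0031,0],[0.0132,-0.0031,0],[0,0,0]], twist=[[0,0,0],[0,0,0],[0,0,0.0125],[0,0,0.0125],[0,0,0.0278],[0,0,0.0278],[0,0,0.0278],[0,0,0]])

```text
t: 3.5
eef_pos: [0.4699, -0.3212, 0.228]
tool_rot: [0.731, 0.682, 0.0, 0.001]
wrist_force: [-0.4, 0.5, 1.2]
opening: 0.0003
gripper_force: 0.0
```

Emit:
step_arm(slide=[[0.0132,-0.0031,0],[0.0132,-0.0031,0],[0.0132,-0.0031,0],[0,0,0]], twist=[[0,0,0.0278],[0,0,0.0278],[0,0,0.0278],[0,0,0]])

```text
t: 3.9
eef_pos: [0.4686, -0.3012, 0.2273]
tool_rot: [0.814, 0.581, 0.0, 0.001]
wrist_force: [0.3, 0.3, -0.2]
opening: 0.0003
gripper_force: 0.0
```

Emit:
step_arm(slide=[[0.0079,-0.002,0],[0.0066,-0.0017,0],[0.0053,-0.0014,0]], twist=[[0,0,0.0167],[0,0,0.0139],[0,0,0.0111]])

```text
t: 4.2
eef_pos: [0.4695, -0.2919, 0.2269]
tool_rot: [0.85, 0.527, -0.0, 0.001]
wrist_force: [-3.1, -1.1, 1.1]
opening: 0.0002
gripper_force: 1.1
```

Run:
```python
from h import *
a=snap('scene','scene1');b=snap('side','side1')
o=[]
for s,(x0,y0) in((a,(310,215)),(b,(280,195))):
    o.append(cv2.resize(s['pixels'][y0:y0+145,x0:x0+100,::-1],None,fx=4,fy=4,interpolation=cv2.INTER_CUBIC))
cv2.imwrite('pics/arm1.png',np.hstack(o))
print(manip.read_state()['wrist_force'],manip.read_state()['eef_pos'])
```

```text
[-0.77059316 -0.72169427 -0.4020614 ] [ 0.46972296 -0.29162639  0.22683677]
```

View pics/arm1.png

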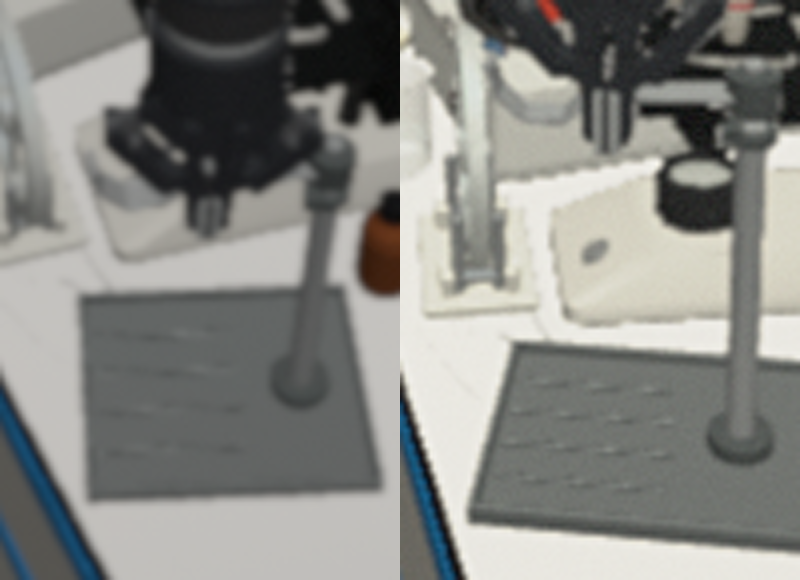

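The arm has followed the finger: the hook is now behind the finger, at about (305+97/4, 257) in the side view, pointing left. There is no clear stop force yet, so I keep pushing in small steps.

Emit:
step_arm(slide=[[0.005,0,0],[0.004,0,0],[0,0,0]], twist=[[0,0,0],[0,0,0],[0,0,0]])

```text
t: 4.6
eef_pos: [0.4716, -0.2877, 0.2265]
tool_rot: [0.85, 0.526, -0.0, 0.0]
wrist_force: [-2.8, -2.8, 2.6]
opening: 0.0002
gripper_force: 1.5
```

Emit:
step_arm(slide=[[0.004,0,0],[0.004,0,0],[0,0,0]], twist=[[0,0,0],[0,0,0],[0,0,0]])

```text
t: 4.9
eef_pos: [0.4717, -0.2875, 0.2266]
tool_rot: [0.851, 0.525, -0.004, 0.002]
wrist_force: [-7.5, -13.4, 2.2]
opening: 0.0001
gripper_force: 7.8
```

The tool stalls at 15 N, so the arm is at its stop. I'll back off, rise, and look at the hook from two wrist positions.

Emit:
step_arm(slide=[[-0.04,0,0],[-0.04,0,0],[0,0,-0.066],[0,0,-0.066],[0,0,-0.066],[0,0,0],[0,0,0],[0,0,0],[0.075,0.004,0],[0.075,0.004,0],[0,0,0],[0,0,0]], twist=[[0,0,0],[0,0,0],[0,0,0],[0,0,0],[0,0,0],[0,0,-0.032],[0,0,-0.032],[0,0,-0.032],[0,0,0],[0,0,0],[0,0,0],[0,0,0]])

```text
t: 6.1
eef_pos: [0.4721, -0.2456, 0.3254]
tool_rot: [0.761, 0.649, 0.0, 0.0]
wrist_force: [-0.6, 0.0, -0.1]
opening: 0.0005
gripper_force: 0.0
```

Run:
```python
from h import *
snap('wrist','wrist2'); print(manip.read_state()['eef_pos'],manip.read_state()['tool_rot'])
```

```text
[ 0.47190496 -0.246317    0.32536123] [7.61573622e-01 6.48078330e-01 2.42731769e-04 1.92167379e-04]
```

Emit:
step_arm(slide=[[0.08,-0.01,0],[0.08,-0.01,0],[0,0,0],[0,0,0]], twist=[[0,0,0],[0,0,0],[0,0,0],[0,0,0]], grip=-0.1)

```text
t: 6.55
eef_pos: [0.4748, -0.1661, 0.3254]
tool_rot: [0.762, 0.648, 0.0, 0.0]
wrist_force: [-0.5, -0.4, -0.2]
opening: 0.0473
gripper_force: 0.0
```

Run:
```python
from h import *
W=snap('wrist','wrist3');S=snap('scene','scene2');D=snap('side','side2'); W2=load('wrist2')
st=manip.read_state();print(st['eef_pos'],st['tool_rot'],st['opening'])
H=np.array([.444,-.26,.225]); G=[];o=[]
for s,w,h,k in((W2,200,150,2),(W,200,150,2),(S,100,75,4),(D,100,75,4)):
    c=proj(s,H)[0]; x0=int(np.clip(c[0]-w/2,0,640-w)); y0=int(np.clip(c[1]-h/2,0,400-h)); G.append((x0,y0))
    o.append(cv2.resize(s['pixels'][y0:y0+h,x0:x0+w,::-1],None,fx=k,fy=k,interpolation=cv2.INTER_CUBIC))
print(G)
cv2.imwrite('pics/hook.png',np.vstack([np.hstack(o[:2]),np.hstack(o[2:])]))
```

```text
[ 0.47460458 -0.16699663  0.32522281] [ 7.62437879e-01  6.47061412e-01 -4.18249773e-05  9.05609385e-05] 0.04669358422641431
[(186, 163), (202, 250), (295, 225), (265, 185)]
```

View pics/hook.png

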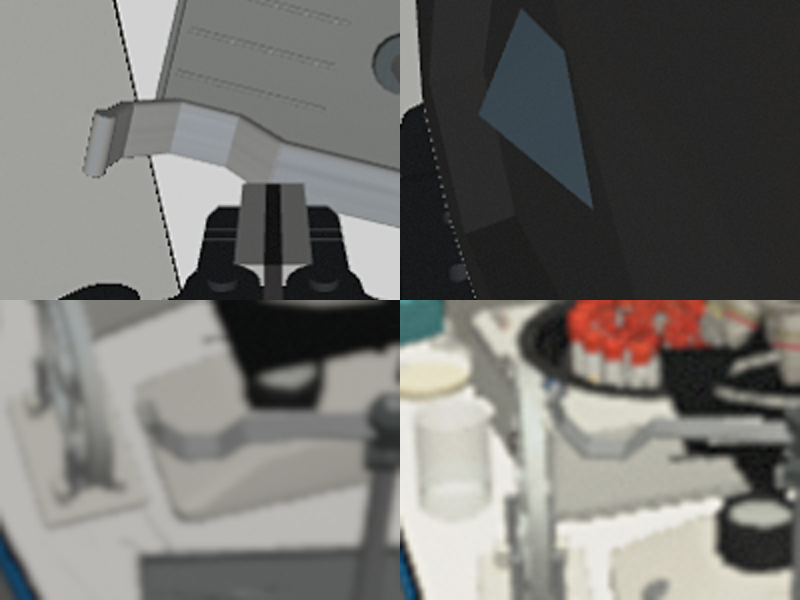

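The wrist view (top left) shows the seat around crop (205,136), the tip around (97,143), and the straight arm's centre line running from (280,165) to (400,197). The scene and side views show the tip at (332,252) and (304,206).

Run:
```python
from h import *
np.set_printoptions(precision=4,suppress=True)
w=load('wrist2');a=load('scene2');b=load('side2')
P=lambda x,y:(186+x/2,163+y/2)
seat=at_z(w,P(205,136),.225);tip=at_z(w,P(97,143),.256)
A=[at_z(w,P(*q),.2395)[:2] for q in((280,143),(400,168),(400,226))]
print('seat',seat,'tip',tip)
d=A[1]-A[0];print('arm width', abs(np.cross(d,A[2]-A[0]))/np.linalg.norm(d),'ang',np.degrees(np.arctan2(d[1],d[0])))
sc=[at_z(w,P(*q),.225)[:2] for q in((180,102),(240,123),(228,170),(171,150))];print(np.array(sc)); 
print('tri tip',tri((w,P(97,143)),(a,(332.5,252.5)),(b,(303.75,205.75))), tri((a,(332.5,252.5)),(b,(303.75,205.75))))
d=seat-tip;print('seat-tip',np.linalg.norm(d[:2]),np.degrees(np.arctan2(d[1],d[0])))
for ang in(-24,-26,-28):
    u=np.array([np.cos(np.radians(ang)),np.sin(np.radians(ang))]);print(ang,'post from seat',seat[:2]+.112*u,'tip',tip[:2]+.142*u)
```

```text
seat [ 0.4465 -0.2549  0.225 ] tip [ 0.4189 -0.2412  0.256 ]
arm width 0.02043285207330576 ang -21.787067877526646
[[ 0.4404 -0.2415]
 [ 0.4593 -0.2522]
 [ 0.4521 -0.2687]
 [ 0.4339 -0.2582]]
tri tip (array([ 0.4204, -0.2416,  0.2588]), [np.float64(0.0015200765661799046), np.float64(0.0031330538495256822), np.float64(0.003126551345870829)]) (array([ 0.4184, -0.2491,  0.2643]), [np.float64(0.0021740213730900076), np.float64(0.0021740213730900167)])
seat-tip 0.030882614844240337 -26.521163591664347
-24 post from seat [ 0.5489 -0.3005] tip [ 0.5486 -0.2989]
-26 post from seat [ 0.5472 -0.304 ] tip [ 0.5465 -0.3034]
-28 post from seat [ 0.5454 -0.3075] tip [ 0.5443 -0.3078]<stdin>:8: DeprecationWarning: Arrays of 2-dimensional vectors are deprecated. Use arrays of 3-dimensional vectors instead. (deprecated in NumPy 2.0)
```

Seat at (0.4465, -0.255), arm yaw about -0.436 rad, consistent with the tray and post. I'll grasp the rim 43 mm to the -y side of its top, so that the fingers stay beside the hook.

Emit:
step_arm(slide=[[0.064,-0.0475,0],[0.0635,-0.0475,0],[0,0,0],[0,0,0.08],[0,0,0.08],[0,0,0.07],[0,0,0],[0,0,0]], twist=[[0,0,0],[0,0,0],[0,0,0],[0,0,0],[0,0,0],[0,0,0],[0,0,0],[0,0,0]])

```text
t: 7.5
eef_pos: [0.438, -0.0961, 0.2107]
tool_rot: [0.762, 0.647, -0.0, -0.0]
wrist_force: [0.3, -0.4, 0.7]
opening: 0.0472
gripper_force: 0.0
```

Run:
```python
from h import *
from scipy.optimize import least_squares
from scipy.ndimage import map_coordinates
np.set_printoptions(precision=4,suppress=True)
st=manip.read_state();print(st['eef_pos'],st['tool_rot'],st['wrist_force'])
w=snap('wrist','wrist4')
e=cv2.Canny(cv2.cvtColor(w['pixels'],cv2.COLOR_RGB2GRAY),40,100);D=cv2.distanceTransform(255-e,cv2.DIST_L2,5)
for z in [.096]:
  def f(p):
    r=rim(p[0],p[1],z,p[2],n=400);o=[]
    for i in(0,1):
        t=np.arange(400)*2*np.pi/400; m=(np.cos(t)>.3)&(np.sin(t)>-.1)
        c=proj(w,r[i][m]); ok=(c[:,1]>0)&(c[:,1]<390)&(c[:,0]>0)&(c[:,0]<640)
        o.append(np.where(ok,map_coordinates(D,[c[:,1],c[:,0]],order=1,mode='nearest'),5))
    return np.minimum(np.concatenate(o),12)
  for x0 in(.441,.445,.449):
    s=least_squares(f,[x0,-.054,-.16],loss='soft_l1',diff_step=2e-3);print(s.x,s.cost,f(s.x).mean())
```

```text
[ 0.438  -0.0961  0.2107] [ 0.7624  0.6471 -0.0003 -0.0003] [ 0.3327 -0.4494  0.7213]
[ 0.4694 -0.0591 -0.0177] 724.8425711393356 4.933097
[ 0.4462 -0.0542 -0.1601] 30.86531627178192 0.5278643
[ 0.4461 -0.0547 -0.1601] 27.565957903862 0.49917892
```

The refit gives (0.446, -0.0545), yaw -0.160, with a 0.5 px residual. I descend with a 1 mm correction along the axle and grip.

Emit:
step_arm(slide=[[0,0.0025,0.038],[0,0,0.038],[0,0,0.039],[0,0,0]], twist=[[0,0,0],[0,0,0],[0,0,0],[0,0,0]])

```text
t: 7.95
eef_pos: [0.4393, -0.0958, 0.153]
tool_rot: [0.762, 0.648, -0.0, -0.0]
wrist_force: [0.3, -0.8, 0.7]
opening: 0.0471
gripper_force: 0.0
```

Emit:
step_arm(slide=[[0,0,0],[0,0,0],[0,0,0],[0,0,0],[0,0,0],[0,0,0]], twist=[[0,0,0],[0,0,0],[0,0,0],[0,0,0],[0,0,0],[0,0,0]], grip=1, newtons=70)

```text
t: 8.55
eef_pos: [0.4407, -0.096, 0.1546]
tool_rot: [0.762, 0.648, 0.001, 0.002]
wrist_force: [-0.4, -1.8, 7.3]
opening: 0.0127
gripper_force: 68.5
```

Emit:
step_arm(slide=[[0,0,-0.01],[0,0,-0.03],[0,0,-0.04],[0,0,-0.04],[0,0,-0.04],[0,0,-0.04],[0,0,-0.03],[0,0,0],[0,0,0]], twist=[[0,0,0],[0,0,0],[0,0,0],[0,0,0],[0,0,0],[0,0,0],[0,0,0],[0,0,0],[0,0,0]])

```text
t: 9.45
eef_pos: [0.439, -0.0954, 0.2676]
tool_rot: [0.762, 0.648, -0.0, -0.0]
wrist_force: [-0.6, -0.6, -2.0]
opening: 0.0129
gripper_force: 68.4
```

```bash
cat > held.py <<'E'
from h import *
from scipy.optimize import least_squares
from scipy.ndimage import map_coordinates
from scipy.spatial.transform import Rotation as R
np.set_printoptions(precision=4,suppress=True)
def rim6(p,n=240):
    # p: x,y,z,yaw,tilt(about wheel y)
    t=np.linspace(0,2*np.pi,n,endpoint=False)
    Q=R.from_euler('ZY',[p[3],p[4]]).as_matrix()
    return [(Q@np.array([np.full(n,ax),r*np.sin(t),r*np.cos(t)])).T+p[:3] for r in(.085,.067) for ax in(-.007,.007)],t
def fit(fns,p0,free,lo,verbose=True):
    """fns: [(file,[circle ids],mask fn(t))] chamfer fit"""
    S=[]
    for fn,ids,mk in fns:
        s=load(fn);e=cv2.Canny(cv2.cvtColor(s['pixels'],cv2.COLOR_RGB2GRAY),40,100)
        S.append((s,cv2.distanceTransform(255-e,cv2.DIST_L2,5),ids,mk))
    p0=np.array(p0,float)
    def f(q):
        p=p0.copy();p[free]=q;r,t=rim6(p);o=[]
        for s,D,ids,mk in S:
            for i in ids:
                c=proj(s,r[i][mk(t)]);ok=(c[:,1]>0)&(c[:,1]<398)&(c[:,0]>0)&(c[:,0]<638)
                o.append(np.where(ok,map_coordinates(D,[c[:,1],c[:,0]],order=1,mode='nearest'),lo))
        return np.minimum(np.concatenate(o),10)
    best=None
    rng=np.random.default_rng(0)
    for k in range(25):
        q0=p0[free]+(rng.normal(size=len(free))*np.array([.004,.004,.004,.03,.03])[free] if k else 0)
        s=least_squares(f,q0,loss='soft_l1',diff_step=2e-3)
        if best is None or s.cost<best.cost: best=s
    p=p0.copy();p[free]=best.x;print(p,'cost',best.cost,'mean px',f(best.x).mean());return p
E
python3 - <<'E'
from held import *
st=manip.read_state();print(st['eef_pos'],st['tool_rot'],st['wrist_force'],st['moment'],st['opening'],st['gripper_force'])
snap('wrist','wrist5');snap('side','side5');snap('scene','scene5')
dz=st['eef_pos'][2]-.1546
up=lambda t:(np.cos(t)>.1)&(np.sin(t)>-.15)
p0=[.447,-.0545,.096+dz,-.16,0]
fit([('wrist5',[0,1],up)],p0,[0,1,2,3,4],5)
fit([('wrist5',[0,1],up),('side5',[0,1],lambda t:np.cos(t)<.3)],p0,[0,1,2,3,4],5)
E
```

```text
[ 0.439  -0.0954  0.2676] [ 0.7619  0.6477 -0.     -0.    ] [-0.5655 -0.5644 -2.0328] [-0.1078  0.0101  0.0353] 0.012932693205056823 68.38025337553688
[ 0.4427 -0.0638  0.2074 -0.1697  0.0055] cost 82.37942671775818 mean px 1.1560076
[ 0.4436 -0.0618  0.2079 -0.1671  0.0022] cost 233.85289454460144 mean px 1.0171101
```

The wheel is held (2.0 N), but the fit shows its centre sagged about 8 mm, so it pivoted roughly 6° in the pads. I'll raise the grip force, go in front of the hook, then tilt it back and remeasure.

Run:
```python
from plan import *
A=np.array([.439,-.0954,.2676,-.1616]);B=np.array([.3699,-.2655,.2676,-.436])
rows(A[:3],A[3],[A+(B-A)*k/8 for k in range(1,9)])
```

```text
[-0.0448 -0.0102 -0.    ] tw 0.0109 len 0.0229
[-0.0451 -0.0087 -0.    ] tw 0.0109 len 0.0229
[-0.0453 -0.0071 -0.    ] tw 0.0109 len 0.0229
[-0.0456 -0.0056 -0.    ] tw 0.0109 len 0.0229
[-0.0457 -0.004  -0.    ] tw 0.0109 len 0.0229
[-0.0458 -0.0024 -0.    ] tw 0.0109 len 0.0229
[-0.0459 -0.0008 -0.    ] tw 0.0109 len 0.0229
[-0.0459  0.0007 -0.    ] tw 0.0109 len 0.0229
```

Emit:
step_arm(slide=[[-0.022,-0.005,0],[-0.0448,-0.0102,0],[-0.0451,-0.0087,0],[-0.0453,-0.0071,0],[-0.0456,-0.0056,0],[-0.0457,-0.004,0],[-0.0458,-0.0024,0],[-0.0459,-0.0008,0],[-0.0239,-0.0045,0],[0,0,0],[0,0,0],[0,0,0]], twist=[[0,0,0.0055],[0,0,0.0109],[0,0,0.0109],[0,0,0.0109],[0,0,0.0109],[0,0,0.0109],[0,0,0.0109],[0,0,0.0109],[0,0,0.0055],[0,0.018,0],[0,0.018,0],[0,0,0]], grip=1, newtons=110)

```text
t: 10.8
eef_pos: [0.364, -0.2645, 0.2673]
tool_rot: [0.843, 0.535, 0.048, -0.031]
wrist_force: [-0.5, -0.3, -1.1]
opening: 0.012
gripper_force: 108.1
```

Run:
```python
from held import *
st=manip.read_state();p=st['eef_pos'];Q=R.from_quat(st['tool_rot']).as_matrix()
print(p,Q[:,1],'fingers',Q[:,2],st['wrist_force'],st['opening'],st['gripper_force'])
ty=Q[:,1];yaw=np.arctan2(ty[1],ty[0]);ly=np.array([-np.sin(yaw),np.cos(yaw)]);print('yaw',yaw)
for n in('wrist','side','scene'): snap(n,n+'6')
g=p-.005*Q[:,2]
c0=g[:2]+.040*ly
p0=[c0[0],c0[1],g[2]-.0625,yaw,0]; print('p0',p0)
up=lambda t:(np.cos(t)>.1)&(np.sin(t)>-.15)
a=fit([('wrist6',[0,1],up)],p0,[0,1,2,3,4],5)
b=fit([('side6',[0,1],lambda t:np.cos(t)<.5)],p0,[0,1,2],5)
d=fit([('wrist6',[0,1],up),('side6',[0,1],lambda t:np.cos(t)<.5),('scene6',[0,1],lambda t:np.cos(t)<.5)],p0,[0,1,2,3,4],5)
for q in(a,b,d):
    e=q[:2]-g[:2];print('ly',e@ly,'ax',e@ty[:2],'dz',q[2]-g[2],'ang',np.degrees(np.arctan2(e@ly,g[2]-q[2])))
```

```text
[ 0.364  -0.2645  0.2673] [ 0.9053 -0.4247 -0.0013] fingers [ 0.0469  0.1031 -0.9936] [-0.5134 -0.2687 -1.0828] 0.011964304208402011 108.14338324559174
yaw -0.4386627929650009
p0 [np.float64(0.3807739798945175), np.float64(-0.2287854003065792), np.float64(0.209724917078908), np.float64(-0.4386627929650009), 0]
[ 0.3785 -0.2357  0.2241 -0.4209  0.0009] cost 70.64619219303131 mean px 1.0367244
[ 0.3917 -0.1849  0.1947 -0.4387  0.    ] cost 104.01180350780487 mean px 0.73902714
[ 0.3782 -0.2355  0.2294 -0.4173  0.0112] cost 712.6157927513123 mean px 1.4674553
ly 0.03278444970524777 ax 0.000834173707650137 dz -0.048110905017850314 ang 34.27188294295403
ly 0.08433573208772355 ax -0.008762839463382171 dz -0.07753083313818623 ang 47.40730713746379
ly 0.03283718925113315 ax 0.0005103355119422445 dz -0.04281396893876424 ang 37.48725828709371
```

```bash
cat > hand.py <<'E'
from held import *
M=lambda t:(np.sin(t)>.3)&(np.cos(t)>-.2)
def handfit(fn,p,q,free=(0,1,2),mask=M,ids=(0,1),x0=(0,.042,-.064,0)):
    """wheel centre in tool frame rel. to grasp: ax(tool y), ly(tool x), dz(-tool z); + yaw error"""
    Q=R.from_quat(q).as_matrix();g=p-.005*Q[:,2];s=load(fn)
    e=cv2.Canny(cv2.cvtColor(s['pixels'],cv2.COLOR_RGB2GRAY),30,80);D=cv2.distanceTransform(255-e,cv2.DIST_L2,5)
    t=np.linspace(0,2*np.pi,360,endpoint=False);t=t[mask(t)]
    def f(v):
        w=np.array(x0,float);w[list(free)]=v;o=[]
        for i in ids:
            r=(.085,.067)[i//2];ax=(-.007,.007)[i%2]
            c,sn=np.cos(w[3]),np.sin(w[3])
            a=w[0]+ax*c-r*np.sin(t)*sn; l=w[1]+ax*sn+r*np.sin(t)*c; h=w[2]+r*np.cos(t)
            X=g+np.outer(a,Q[:,1])+np.outer(l,Q[:,0])-np.outer(h,Q[:,2])
            c2=proj(s,X);ok=(c2[:,1]>0)&(c2[:,1]<398)&(c2[:,0]>0)&(c2[:,0]<638)
            o.append(np.where(ok,map_coordinates(D,[c2[:,1],c2[:,0]],order=1,mode='nearest'),4))
        return np.minimum(np.concatenate(o),10)
    B=[];rng=np.random.default_rng(1)
    for k in range(40):
        v0=np.array(x0)[list(free)]+rng.normal(size=len(free))*np.array([.002,.006,.006,.02])[list(free)]*(k>0)
        z=least_squares(f,v0,loss='soft_l1',diff_step=2e-3);B.append((z.cost,*z.x,f(z.x).mean()))
    B=np.array(sorted(B)); print(fn);print(B[[0,1,5,15]])
    return B[0]
E
python3 - <<'E'
from hand import *
q0=[.7624,.6471,0,0]
handfit('wrist4',np.array([.438,-.0961,.2107]),q0,x0=(0,.042,-.12,0))
handfit('wrist5',np.array([.439,-.0954,.2676]),[.7619,.6477,0,0],free=(0,1,2,3))
handfit('wrist6',np.array([.364,-.2645,.2673]),[.843,.535,.048,-.031],free=(0,1,2,3))
a=load('wrist5')['pixels'];b=load('wrist6')['pixels']
cv2.imwrite('pics/cmp.png',np.hstack([cv2.resize(x[:,200:460,::-1],None,fx=1.5,fy=1.5) for x in(a,b)]))
E
```

```text
wrist4
[[57.3516  0.0012  0.0394 -0.1142  0.7099]
 [57.3631  0.0011  0.0393 -0.1139  0.7118]
 [59.8438  0.0012  0.0415 -0.1188  0.7489]
 [59.8551  0.0012  0.0416 -0.1189  0.7491]]
wrist5
[[251.7065  -0.0004   0.0329  -0.0656  -0.0049   2.0819]
 [255.966   -0.0005   0.0322  -0.0581  -0.0002   2.1032]
 [317.3529  -0.0004   0.039   -0.0673   0.007    2.5057]
 [342.5962  -0.0002   0.0437  -0.0667   0.0059   2.7009]]
wrist6
[[159.2259   0.002    0.028   -0.0474   0.0348   1.4821]
 [247.9191  -0.0009   0.0333  -0.0647  -0.0088   2.0379]
 [314.9983   0.       0.0394  -0.0629   0.0057   2.49  ]
 [339.1853  -0.0007   0.0433  -0.0678  -0.0081   2.6995]]
```

The wheel hasn't moved in the hand since the lift, and with the tilt it is upright again. To thread it, its centre must be at about z = 0.196: the hub has to pass under the seat and the rim over the tip. I'll lower it to that height and check in a picture before threading.

Emit:
step_arm(slide=[[0.0024,0,0.0144],[0.0024,0,0.0144],[0,0,0],[0,0,0]], twist=[[0,0,0],[0,0,0],[0,0,0],[0,0,0]])

```text
t: 11.35
eef_pos: [0.3666, -0.2595, 0.2534]
tool_rot: [0.842, 0.537, 0.047, -0.031]
wrist_force: [0.4, -0.2, -1.5]
opening: 0.0123
gripper_force: 108.2
```

Run:
```python
from h import *
from scipy.spatial.transform import Rotation as R
np.set_printoptions(precision=4,suppress=True)
st=manip.read_state();p=st['eef_pos'];Q=R.from_quat(st['tool_rot']).as_matrix()
c=p-.005*Q[:,2]+.035*Q[:,0]+.0645*Q[:,2];print(p,st['tool_rot'],'centre',c,st['gripper_force'],st['wrist_force'])
S={n:snap(n,n+'7') for n in('wrist','side','scene')}
o=[];G=[]
for n,w,h,k,ctr in(('side',100,150,4,c),('scene',100,75,4,c),('wrist',200,150,2,c+[0,0,.06])):
    s=S[n];u=proj(s,ctr)[0];x0=int(np.clip(u[0]-w/2,0,640-w));y0=int(np.clip(u[1]-h/2,0,400-h));G.append((n,x0,y0))
    o.append(cv2.resize(s['pixels'][y0:y0+h,x0:x0+w,::-1],None,fx=k,fy=k,interpolation=cv2.INTER_CUBIC))
print(G);cv2.imwrite('pics/pre.png',np.hstack([o[0],np.vstack(o[1:])]))
yaw=np.arctan2(Q[1,1],Q[0,1])
for n in('side','scene','wrist'):
    r=rim(*c,yaw); print(n,'bottom outer',proj(S[n],r[0][60]),proj(S[n],r[1][60]),'top',proj(S[n],r[0][0]),proj(S[n],r[1][0]),'+y',proj(S[n],r[0][30]),'-y',proj(S[n],r[0][90]), 'hub-x end',proj(S[n],c-.01*Q[:,1]),'tip',proj(S[n],[.4189,-.2412,.256]))
```

```text
[ 0.3666 -0.2595  0.2534] [ 0.8418  0.5369  0.0475 -0.0307] centre [ 0.384  -0.2219  0.1982] 108.15037515553513 [ 0.4051 -0.1789 -1.4887]
[('side', 235, 154), ('scene', 265, 229), ('wrist', 222, 110)]
side bottom outer [[284.6986 261.9679]] [[290.5228 262.3939]] top [[281.1298 195.1501]] [[287.3829 195.4425]] +y [[291.1286 213.7824]] -y [[273.1984 248.9512]] hub-x end [[281.6973 229.6748]] tip [[302.2606 208.1101]]
scene bottom outer [[314.1687 288.5774]] [[319.6031 288.4475]] top [[311.442  243.6778]] [[317.5632 243.5295]] +y [[313.105  241.7468]] -y [[312.6376 296.8343]] hub-x end [[311.6517 267.4946]] tip [[332.0096 252.0489]]
wrist bottom outer [[313.4943 164.4208]] [[331.5131 164.4118]] top [[299.5391 195.4385]] [[345.6983 195.419 ]] +y [[308.7609   7.3236]] -y [[310.6511 318.5012]] hub-x end [[304.0209 173.1321]] tip [[426.4713 192.7134]]
```

View pics/pre.png

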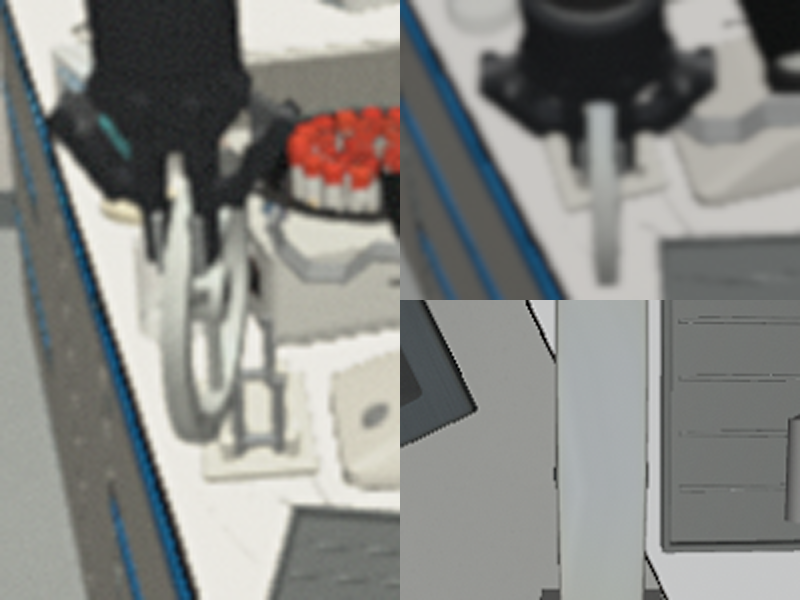

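The side crop shows the wheel upright, with the lower spoke straight down under the hub (hub at about (287,226), rim bottom near (285,264)). The wrist crop shows the rim band at 300–346, as predicted. I'll check the height against the silhouette bottoms.

Run:
```python
from plan import *
p=np.array([.3666,-.2595,.2534]);Q=R.from_quat([.8418,.5369,.0475,-.0307]).as_matrix()
c=np.array([.384,-.2219,.1982]);yaw=np.arctan2(Q[1,1],Q[0,1]);print('yaw',yaw)
for n,obs in(('side7',(285,264)),('scene7',(316.5,300))):
    s=load(n);g=cv2.cvtColor(s['pixels'],cv2.COLOR_RGB2GRAY)
    for dz in(-.004,0,.004):
        q=np.vstack([proj(s,k) for k in rim(*(c+[0,0,dz]),yaw,360)[:2]]);i=q[:,1].argmax();print(n,dz,'lowest',q[i],'left',q[:,0].min())
    x=int(round(obs[0]));print('column gray',[int(v) for v in g[int(obs[1])-8:int(obs[1])+6,x]],'rows from',int(obs[1])-8)
u=np.array([np.cos(-.436),np.sin(-.436),0]);v=np.array([-u[1],u[0],0])
for name,d in(('thread 70.6mm',.0706*u-.002*v),('down 1mm',np.array([0,0,-.001]))): print(name,(Q.T@d)/.5)
```

```text
yaw -0.4352560108189607
side7 -0.004 lowest [285.7778 270.0209] left 273.0483967234576
side7 0 lowest [285.6977 268.4833] left 272.93723239232884
side7 0.004 lowest [285.6173 266.9405] left 272.8256003314046
column gray [138, 107, 97, 99, 103, 108, 106, 111, 136, 186, 220, 220, 216, 216] rows from 256
scene7 -0.004 lowest [313.5281 304.4744] left 311.4725341998631
scene7 0 lowest [313.4644 303.5053] left 311.399373912452
scene7 0.004 lowest [313.4004 302.5305] left 311.3257768642019
column gray [126, 122, 118, 115, 111, 108, 105, 113, 148, 184, 196, 198, 198, 198] rows from 292
thread 70.6mm [-0.0041  0.1412 -0.0006]
down 1mm [-0.0002  0.      0.002 ]
```

```bash
cat > band.py <<'E'
from hand import *
def band(fn,verbose=False):
    s=load(fn);g=cv2.cvtColor(s['pixels'],cv2.COLOR_RGB2GRAY).astype(float);g=cv2.GaussianBlur(g,(3,3),0)
    rows=np.arange(4,262,6);out=[]
    for r in rows:
        d=np.abs(np.gradient(g[r]))
        L=[x for x in range(285,318) if d[x]>6 and d[x]>=d[x-1] and d[x]>=d[x+1]]
        Rr=[x for x in range(330,362) if d[x]>6 and d[x]>=d[x-1] and d[x]>=d[x+1]]
        out.append((r,L,Rr))
    return out
E
python3 - <<'E'
from band import *
for fn in('wrist5','wrist6','wrist7'):
    print(fn)
    for r,L,Rr in band(fn)[::4]: print(r,L,Rr)
d=np.abs(load('wrist5')['pixels'].astype(int)-load('wrist7')['pixels'].astype(int)).sum(2)[:260,302:344];print('diff in band mean by rows',d.reshape(13,20,-1).mean((1,2)))
# prediction of band edges for (ly,dz)
s=load('wrist7');p=np.array([.3666,-.2595,.2534]);Q=R.from_quat([.8418,.5369,.0475,-.0307]).as_matrix();g=p-.005*Q[:,2]
t=np.radians(np.arange(-40,100,1.))
for ly,h in((.033,-.065),(.042,-.0636),(.028,-.0474),(.035,-.052)):
    E=[]
    for ax in(-.007,.007):
        X=g+ax*Q[:,1]+np.outer(ly+.085*np.sin(t),Q[:,0])-np.outer(h+.085*np.cos(t),Q[:,2]);c=proj(s,X);E.append(c)
    # width at rows (per-parameter)
    print(ly,h,[(int(E[0][i,1]),round(E[0][i,0],1),round(E[1][i,0],1)) for i in range(0,140,14)])
E
```

```text
wrist5
4 [301, 304] [342, 355]
28 [300, 303] [342, 344, 352]
52 [300, 302] [345]
76 [287, 298, 301] [344, 346, 360]
100 [287, 299, 301] [343, 346, 359, 361]
124 [285, 287, 299, 301] [344, 346, 358, 360]
148 [285, 288, 299, 301] [344, 346, 357, 359]
172 [286, 288, 296, 299, 301] [344, 346, 356, 359]
196 [298, 301] [344, 346]
220 [300, 302] [343, 345]
244 [300, 303] [343]
wrist6
4 [301, 304] [340, 343, 351, 354]
28 [293, 295, 300, 303] [342, 344, 357, 360]
52 [287, 289, 295, 299, 301] [343, 345]
76 [298, 301] [344, 346]
100 [299, 301] [346, 351, 357]
124 [293, 296, 299, 301] [344, 346, 351, 357]
148 [298, 301] [344, 346, 351, 357]
172 [299, 301] [344, 346, 351, 357]
196 [298, 301] [344, 346, 351, 354, 360]
220 [299, 302] [343, 345, 351, 354]
244 [302] [342, 345, 350, 352]
wrist7
4 [301, 304] [340, 343, 352, 355]
28 [292, 294, 300] [342, 346, 358]
52 [285, 288, 299, 302] [345]
76 [298, 301] [344, 346]
100 [299, 301] [343, 346, 352, 358]
124 [290, 293, 299, 301] [344, 346, 352, 358]
148 [298, 301] [344, 346, 352, 354, 358]
172 [299, 301] [344, 346, 352, 354]
196 [298, 301] [344, 346, 352
[... 1330 characters left out ...]
 np.float64(350.1)), (107, np.float64(296.8), np.float64(349.2)), (48, np.float64(298.8), np.float64(347.0)), (14, np.float64(301.4), np.float64(344.2)), (1, np.float64(303.9), np.float64(341.5)), (4, np.float64(306.2), np.float64(339.1))]
0.035 -0.052 [(355, np.float64(304.4), np.float64(341.3)), (335, np.float64(301.9), np.float64(344.0)), (294, np.float64(299.4), np.float64(346.6)), (230, np.float64(297.4), np.float64(348.6)), (154, np.float64(296.7), np.float64(349.3)), (81, np.float64(297.5), np.float64(348.4)), (26, np.float64(299.4), np.float64(346.3)), (-4, np.float64(301.9), np.float64(343.6)), (-15, np.float64(304.3), np.float64(341.0)), (-10, np.float64(306.5), np.float64(338.7))]
```

Run:
```python
from plan import *
for n in('side0','scene0'):
    s=load(n);q=np.vstack([proj(s,k) for k in rim(.4461,-.0545,.096,-.16,360)[:2]])
    print(n,'lowest',q[q[:,1].argmax()],'highest',q[q[:,1].argmin()],'left',q[q[:,0].argmin()],'right',q[q[:,0].argmax()])
    g=cv2.cvtColor(s['pixels'],cv2.COLOR_RGB2GRAY);i=q[q[:,1].argmax()];x=int(i[0])
    for dx in(-2,0,2): print([int(v) for v in g[int(i[1])-10:int(i[1])+6,x+dx]],int(i[1])-10)
s=load('side7');g=cv2.cvtColor(s['pixels'],cv2.COLOR_RGB2GRAY)
for x in range(280,292,2):print(x,[int(v) for v in g[256:275,x]])
c=np.array([.384,-.2219,.1982])
for n in('side7','scene7'):
  s=load(n)
  for d in([0,0,0],[.004,0,0],[0,.004,0],[0,0,.004]):
    q=np.vstack([proj(s,k) for k in rim(*(c+d),-.435,360)[:2]]);print(n,d,q[q[:,1].argmax()])
```

```text
side0 lowest [296.7806 263.5851] highest [297.9398 202.1043] left [292.5842 207.2475] right [302.4309 256.0298]
[108, 110, 110, 108, 113, 111, 110, 111, 112, 113, 124, 128, 120, 115, 129, 166] 253
[140, 132, 114, 106, 114, 129, 131, 114, 115, 131, 145, 135, 118, 138, 177, 207] 253
[135, 136, 131, 127, 125, 126, 121, 118, 117, 137, 158, 146, 146, 192, 220, 221] 253
scene0 lowest [316.502  271.3639] highest [308.5063 213.5753] left [302.5701 219.5526] right [322.6512 264.4706]
[134, 124, 113, 103, 89, 79, 75, 79, 88, 96, 101, 111, 130, 149, 164, 169] 261
[120, 115, 110, 102, 91, 84, 80, 80, 86, 95, 110, 137, 159, 169, 171, 171] 261
[110, 106, 103, 99, 96, 93, 91, 89, 87, 91, 118, 151, 167, 171, 171, 171] 261
280 [137, 136, 134, 130, 127, 120, 123, 146, 202, 231, 234, 233, 233, 233, 232, 233, 232, 232, 232]
282 [124, 126, 128, 128, 129, 125, 120, 121, 158, 219, 234, 233, 233, 232, 233, 233, 232, 232, 232]
284 [112, 104, 97, 100, 106, 113, 113, 119, 144, 201, 231, 233, 230, 230, 232, 230, 229, 232, 232]
286 [161, 125, 106, 106, 108, 110, 107, 109, 139, 185, 218, 219, 215, 216, 216, 216, 210, 191, 210]
288 [172, 135, 113, 105, 98, 97, 104, 125, 175, 218, 223, 223, 222, 222, 222, 223, 216, 178, 188]
290 [126, 111, 117, 136, 156, 181, 198, 210, 208, 186, 185, 196, 200, 213, 221, 223, 213, 181, 199]
side7 [0, 0, 0] [285.7031 268.4833]
side7 [0.004, 0, 0] [287.472  268.1783]
side7 [0, 0.004, 0] [285.3402 267.5149]
side7 [0, 0, 0.004] [285.6227 266.9405]
scene7 [0, 0, 0] [313.472  303.5057]
scene7 [0.004, 0, 0] [314.9986 302.8662]
scene7 [0, 0.004, 0] [312.7734 302.2267]
scene7 [0, 0, 0.004] [313.408 302.531]
```

Run:
```python
from plan import *
p=np.array([.3666,-.2595,.2534]);Q=R.from_quat([.8418,.5369,.0475,-.0307]).as_matrix()
for n in('side7','scene7'):
    s=load(n)
    for a in(-.016,-.007,.007,.016):
        print(n,a,[proj(s,p+.014*Q[:,2]+a*Q[:,1]+b*Q[:,0])[0] for b in(-.011,.011)])
s=load('side7');g=cv2.cvtColor(s['pixels'],cv2.COLOR_RGB2GRAY)
for x in range(270,280):print(x,[int(v) for v in g[208:228,x]])
s=load('scene7');g=cv2.cvtColor(s['pixels'],cv2.COLOR_RGB2GRAY)
for x in range(307,313):print(x,[int(v) for v in g[258:284,x]])
for x in range(320,328,2):print(x,[int(v) for v in g[258:284,x]])
```

```text
side7 -0.016 [array([272.2348, 223.8221]), array([274.8348, 218.23  ])]
side7 -0.007 [array([276.3838, 224.0658]), array([278.8898, 218.4592])]
side7 0.007 [array([282.8642, 224.4471]), array([285.2229, 218.8177])]
side7 0.016 [array([287.0473, 224.6936]), array([289.3106, 219.0494])]
scene7 -0.016 [array([308.106 , 273.8492]), array([308.2056, 265.6133])]
scene7 -0.007 [array([312.0761, 273.7562]), array([312.1114, 265.5215])]
scene7 0.007 [array([318.2524, 273.6108]), array([318.1877, 265.3781])]
scene7 0.016 [array([322.2232, 273.517 ]), array([322.0941, 265.2856])]
270 [126, 130, 148, 170, 175, 175, 179, 180, 181, 180, 182, 185, 188, 188, 186, 187, 186, 187, 188, 187]
271 [62, 66, 78, 92, 100, 108, 121, 122, 123, 129, 144, 169, 189, 195, 194, 191, 193, 191, 193, 194]
272 [73, 66, 61, 57, 58, 58, 62, 61, 59, 66, 88, 134, 182, 201, 199, 199, 197, 197, 199, 201]
273 [129, 114, 102, 103, 97, 91, 84, 76, 70, 66, 72, 120, 174, 196, 201, 205, 205, 202, 205, 207]
274 [147, 128, 119, 120, 117, 114, 109, 105, 106, 106, 107, 120, 147, 161, 179, 201, 203, 206, 206, 210]
275 [112, 94, 87, 90,
[... 1051 characters left out ...]
7, 114, 121, 129, 140, 159, 177, 181, 174, 162, 170, 186, 194]
312 [134, 132, 131, 130, 131, 132, 134, 135, 135, 135, 132, 129, 131, 134, 135, 137, 141, 146, 159, 171, 173, 164, 156, 163, 176, 181]
320 [31, 30, 29, 31, 31, 42, 64, 82, 84, 81, 81, 82, 86, 95, 116, 146, 165, 172, 171, 164, 157, 163, 170, 173, 176, 179]
322 [28, 27, 25, 27, 33, 43, 49, 51, 54, 54, 56, 57, 68, 94, 133, 167, 183, 186, 181, 169, 171, 188, 197, 198, 198, 198]
324 [36, 32, 29, 46, 89, 126, 141, 142, 142, 143, 144, 139, 128, 127, 144, 168, 182, 185, 178, 167, 176, 192, 198, 199, 199, 198]
326 [41, 33, 36, 70, 126, 167, 182, 185, 184, 184, 185, 181, 170, 164, 168, 178, 185, 182, 171, 171, 188, 197, 199, 199, 199, 198]
```

The fingers show the same pixel offset as the wheel in the far cameras, so the hand-to-wheel geometry holds, with the centre at about 0.196. I'll thread in short steps and watch the force.

Emit:
step_arm(slide=[[-0.001,0.02,0],[-0.001,0.02,0],[-0.001,0.02,0],[0,0,0]], twist=[[0,0,0],[0,0,0],[0,0,0],[0,0,0]])

```text
t: 11.9
eef_pos: [0.3947, -0.275, 0.2535]
tool_rot: [0.842, 0.537, 0.048, -0.03]
wrist_force: [-0.8, -0.4, -2.1]
opening: 0.0121
gripper_force: 108.2
```

Emit:
step_arm(slide=[[0,0.01,0],[0,0.01,0],[0,0.01,0]], twist=[[0,0,0],[0,0,0],[0,0,0]])

```text
t: 12.2
eef_pos: [0.4072, -0.2805, 0.2536]
tool_rot: [0.842, 0.537, 0.048, -0.03]
wrist_force: [-0.3, -0.1, -1.7]
opening: 0.0117
gripper_force: 108.2
```

Emit:
step_arm(slide=[[0,0.01,0],[0,0.01,0],[0,0,0]], twist=[[0,0,0],[0,0,0],[0,0,0]])

```text
t: 12.5
eef_pos: [0.4165, -0.2849, 0.2535]
tool_rot: [0.842, 0.537, 0.048, -0.03]
wrist_force: [0.9, -0.3, -2.2]
opening: 0.0124
gripper_force: 108.2
```

Emit:
step_arm(slide=[[0,0.01,0],[0,0.01,0],[0,0.0092,0],[0,0,0],[0,0,0]], twist=[[0,0,0],[0,0,0],[0,0,0],[0,0,0],[0,0,0]])

```text
t: 13.0
eef_pos: [0.4292, -0.2908, 0.2535]
tool_rot: [0.842, 0.537, 0.048, -0.031]
wrist_force: [0.2, 0.3, -1.7]
opening: 0.0124
gripper_force: 108.2
```

Run:
```python
from band import *
st=manip.read_state();p=st['eef_pos'];Q=R.from_quat(st['tool_rot']).as_matrix()
print(p,st['wrist_force'],st['moment'])
c=p-.005*Q[:,2]+.0365*Q[:,0]+.0645*Q[:,2];u=np.array([np.cos(-.436),np.sin(-.436)]);v=np.array([-u[1],u[0]])
e=c[:2]-[.4465,-.255];print('centre',c,'fwd',e@u,'lat',e@v)
s=snap('wrist','wrist8')
g=cv2.cvtColor(s['pixels'],cv2.COLOR_RGB2GRAY).astype(float);g=cv2.GaussianBlur(g,(3,3),0)
# hook tip / arm visibility either side of band: strongest horizontal-edge rows per column
for x in(235,245,255,265,275,285,295,350,360,370,380,400,420):
    d=np.abs(np.gradient(g[:,x]));print(x,[r for r in range(100,300) if d[r]>10 and d[r]>=d[r-1] and d[r]>d[r+1]])
H=lambda f,l,z:proj(s,[.4465+f*u[0]+l*v[0],-.255+f*u[1]+l*v[1],z])[0]
print('tip corners pred',H(-.03,-.01,.256),H(-.03,.01,.256),'ramp top in',H(.026,-.01,.2395),H(.026,.01,.2395),'arm out',H(.06,-.01,.2395),H(.06,.01,.2395))
```

```text
[ 0.4292 -0.2908  0.2535] [ 0.2065  0.2739 -1.7179] [-0.2133  0.1184 -0.0299]
centre [ 0.4473 -0.2518  0.1985] fwd -0.0006345267828320115 lat 0.0032290858702846022
235 [137, 141, 152, 167]
245 [157, 161, 165]
255 [162, 212, 215]
265 [161, 208, 298]
275 [161, 207, 217, 222, 270]
285 [160, 205, 237, 242, 265, 295]
295 [228, 231, 234, 254, 295, 299]
350 [228, 230, 234, 254, 295, 298]
360 [227, 230, 234, 265]
370 [227, 230, 233, 270]
380 [162, 227, 230, 233, 298]
400 [161, 227, 229, 233]
420 [142, 161, 227, 229, 233]
tip corners pred [246.7173 215.546 ] [244.7898 163.5177] ramp top in [384.32   207.9403] [385.6764 161.3517] arm out [461.6369 207.9056] [464.6398 161.802 ]
```

The hook edges sit within 1 mm of prediction in the wrist view, and the rim is centred over the seat (-0.6 mm along, +3 mm across). Now I lower it.

Emit:
step_arm(slide=[[-0.0025,0,0.012],[-0.0025,0,0.012],[-0.0021,0,0.012],[-0.0018,0,0.012],[-0.0016,0,0.012],[-0.0013,0,0.01],[0,0,0],[0,0,0]], twist=[[0,0,0],[0,0,0],[0,0,0],[0,0,0],[0,0,0],[0,0,0],[0,0,0],[0,0,0]])

```text
t: 13.85
eef_pos: [0.4283, -0.2925, 0.2181]
tool_rot: [0.842, 0.537, 0.048, -0.03]
wrist_force: [0.2, -0.1, -2.2]
opening: 0.0122
gripper_force: 108.2
```

Emit:
step_arm(slide=[[0,0,0.002],[0,0,0.002],[0,0,0]], twist=[[0,0,0],[0,0,0],[0,0,0]])

```text
t: 14.15
eef_pos: [0.4285, -0.2923, 0.2162]
tool_rot: [0.842, 0.537, 0.048, -0.03]
wrist_force: [-1.2, -0.3, -1.8]
opening: 0.0122
gripper_force: 108.2
```

Emit:
step_arm(slide=[[0,0,0.002],[0,0,0.002],[0,0,0]], twist=[[0,0,0],[0,0,0],[0,0,0]])

```text
t: 14.45
eef_pos: [0.4284, -0.292, 0.214]
tool_rot: [0.842, 0.537, 0.048, -0.03]
wrist_force: [0.1, 0.3, -2.4]
opening: 0.0122
gripper_force: 108.2
```

Emit:
step_arm(slide=[[0,0,0.002],[0,0,0]], twist=[[0,0,0],[0,0,0]])

```text
t: 14.65
eef_pos: [0.4285, -0.292, 0.2131]
tool_rot: [0.842, 0.537, 0.048, -0.03]
wrist_force: [0.1, -1.0, -0.9]
opening: 0.0123
gripper_force: 108.2
```

Emit:
step_arm(slide=[[0,0,0.001],[0,0,0]], twist=[[0,0,0],[0,0,0]])

```text
t: 14.85
eef_pos: [0.4286, -0.292, 0.2129]
tool_rot: [0.842, 0.537, 0.048, -0.03]
wrist_force: [-0.9, 0.7, -0.9]
opening: 0.0119
gripper_force: 108.5
```

Emit:
step_arm(slide=[[0,0,0.001],[0,0,0]], twist=[[0,0,0],[0,0,0]])

```text
t: 15.05
eef_pos: [0.4287, -0.292, 0.2127]
tool_rot: [0.842, 0.537, 0.048, -0.03]
wrist_force: [-2.1, 0.9, 4.5]
opening: 0.0122
gripper_force: 109.1
```

Emit:
step_arm(slide=[[0,0,0.001],[0,0,0]], twist=[[0,0,0],[0,0,0]])

```text
t: 15.25
eef_pos: [0.4287, -0.292, 0.2125]
tool_rot: [0.842, 0.537, 0.048, -0.03]
wrist_force: [-3.8, 1.2, 7.0]
opening: 0.0125
gripper_force: 109.8
```

It's in contact at the expected height. I ease the load, nudge 1 mm outward, then open.

Emit:
step_arm(slide=[[0,-0.002,-0.002],[0,0,-0.0005],[0,0,0]], twist=[[0,0,0],[0,0,0],[0,0,0]])

```text
t: 15.55
eef_pos: [0.4278, -0.2917, 0.2128]
tool_rot: [0.842, 0.537, 0.048, -0.03]
wrist_force: [0.3, -0.5, 0.6]
opening: 0.0122
gripper_force: 108.6
```

Emit:
step_arm(slide=[[0,0,0],[0,0,0],[0,0,0],[0,0,0]], twist=[[0,0,0],[0,0,0],[0,0,0],[0,0,0]], newtons=20)

```text
t: 15.95
eef_pos: [0.4278, -0.2916, 0.2129]
tool_rot: [0.842, 0.537, 0.048, -0.03]
wrist_force: [2.1, -2.1, -0.0]
opening: 0.0125
gripper_force: 108.5
```

Emit:
step_arm(slide=[[0,0,0],[0,0,0],[0,0,0],[0,0,0]], twist=[[0,0,0],[0,0,0],[0,0,0],[0,0,0]], grip=0.5, newtons=20)

```text
t: 16.35
eef_pos: [0.4276, -0.2915, 0.2129]
tool_rot: [0.842, 0.537, 0.048, -0.03]
wrist_force: [-0.2, 0.3, -0.5]
opening: 0.0213
gripper_force: 0.0
```

Emit:
step_arm(slide=[[0,0,0],[0,0,0],[0,0,0],[0,0,0]], twist=[[0,0,0],[0,0,0],[0,0,0],[0,0,0]], grip=-0.1)

```text
t: 16.75
eef_pos: [0.4277, -0.2916, 0.2129]
tool_rot: [0.842, 0.537, 0.048, -0.03]
wrist_force: [-0.1, -0.0, 0.2]
opening: 0.0469
gripper_force: 0.0
```

Run:
```python
from band import *
st=manip.read_state();print(st['eef_pos'],st['wrist_force'],st['moment'],st['opening'])
snap('wrist','wrist9')
for r,L,Rr in band('wrist9')[::4]: print(r,L,Rr)
```

```text
[ 0.4277 -0.2916  0.2129] [-0.1308 -0.0342  0.2194] [-0.0907  0.12    0.0349] 0.0469476271394946
4 [285, 288, 302, 307] [339]
28 [303, 305] [342, 347]
52 [301, 304] [341, 344]
76 [299, 302] [343]
100 [285, 288, 302] [344]
124 [286, 288, 301] [344]
148 [287, 289, 301] [344]
172 [296, 299, 301] [344, 346, 353]
196 [299, 301] [344, 347, 353]
220 [285, 289, 291, 301] [344]
244 [288, 300, 303] [342, 345]
```

Released; the rim is still in place and no force remains. I withdraw along the tool axis.

Emit:
step_arm(slide=[[0,0,-0.03],[0,0,-0.05],[0,0,-0.07],[0,0,-0.08],[0,0,-0.08],[0,0,0],[0,0,0]], twist=[[0,0,0],[0,0,0],[0,0,0],[0,0,0],[0,0,0],[0,0,0],[0,0,0]])

```text
t: 17.5
eef_pos: [0.4207, -0.3079, 0.3679]
tool_rot: [0.842, 0.537, 0.048, -0.029]
wrist_force: [0.3, 0.5, -0.1]
opening: 0.0469
gripper_force: 0.0
```

Run:
```python
from hand import *
st=manip.read_state();print(st['eef_pos'],st['wrist_force'])
for n in('wrist','side','scene'): snap(n,n+'10')
p0=[.446,-.255,.1587,-.436,0]
up=lambda t:(np.cos(t)>0)
fit([('wrist10',[0,1],lambda t:(np.sin(t)>.1)&(np.cos(t)>-.1))],p0,[0,1,2,3,4],5)
fit([('side10',[0,1],lambda t:(np.cos(t)<.5))],p0,[0,1,2],5)
fit([('scene10',[0,1],lambda t:(np.cos(t)<.5))],p0,[0,1,2],5)
import time; snap('wrist','wrist11'); a=load('wrist10')['pixels'].astype(int);b=load('wrist11')['pixels'].astype(int);print('motion',np.abs(a-b).mean(),np.percentile(np.abs(a-b),99.9))
# hook arm edges at stop: compare scene2 (arm at stop, before) with scene10 around hook arm
for n in('scene','side'):
    x=load(n+'2')['pixels'].astype(int);y=load(n+'10')['pixels'].astype(int)
    u=proj(load(n+'10'),np.array([[.5,-.281,.2395],[.546,-.304,.25]]));print(n,u,[np.abs(x-y)[int(v[1])-5:int(v[1])+6,int(v[0])-8:int(v[0])+9].mean() for v in u])
```

```text
[ 0.4207 -0.3079  0.3679] [ 0.2926  0.5496 -0.0559]
[ 0.4427 -0.2565  0.1486 -0.4464  0.0099] cost 11.573323965072632 mean px 0.3520848
[ 0.4436 -0.2578  0.1652 -0.436   0.    ] cost 82.22058522701263 mean px 0.6394146
[ 0.4683 -0.2215  0.1146 -0.436   0.    ] cost 165.40357649326324 mean px 1.0301437
motion 6.3429609375 190.0
scene [[370.4752 256.3836]
 [392.8361 253.3405]] [np.float64(4.197860962566845), np.float64(3.72192513368984)]
side [[343.3152 217.542 ]
 [367.4268 214.7178]] [np.float64(2.1390374331550803), np.float64(1.8003565062388591)]
```

Emit:
step_arm(slide=[[-0.03,0,-0.03],[0,0,0],[0,0,0],[0,0,0],[0,0,0],[0,0,0],[0,0,0],[0,0,0],[0,0,0],[0,0,0],[0,0,0],[0,0,0]], twist=[[0,0,0],[0,0,0],[0,0,0],[0,0,0],[0,0,0],[0,0,0],[0,0,0],[0,0,0],[0,0,0],[0,0,0],[0,0,0],[0,0,0]])

```text
t: 18.9
eef_pos: [0.4133, -0.3225, 0.3802]
tool_rot: [0.842, 0.537, 0.048, -0.03]
wrist_force: [0.3, 0.4, 0.7]
opening: 0.0468
gripper_force: 0.0
```

Run:
```python
from hand import *
I=[]
for k in range(3):
    I.append([snap(n,f'{n}2{k}')['pixels'].astype(int) for n in('wrist','side','scene')])
for k in(1,2): print([np.abs(I[k][j]-I[0][j]).mean().round(3) for j in range(3)],[np.abs(I[k][j]-I[0][j]).max() for j in range(3)])
# the noise elsewhere vs around the wheel
for j,n in((1,'side'),(2,'scene')):
    s=load(n+'20');u=proj(s,[.4465,-.255,.158])[0].astype(int);D=np.abs(I[2][j]-I[0][j]);print(n,u,'wheel diff',D[u[1]-35:u[1]+36,u[0]-20:u[0]+21].mean(),'bg',D[300:390,480:600].mean(), 'vs 10:',np.abs(I[0][j]-load(n+'10')['pixels'].astype(int))[u[1]:u[1]+36,u[0]-15:u[0]+16].mean())
# bystanders: compare with first images
for n in('side','scene'):
    a=load(n+'0')['pixels'].astype(int);b=load(n+'20')['pixels'].astype(int);D=np.abs(a-b).sum(2)
    s=load(n+'20'); 
    for nm,c in(('bottle',(408,272) if n=='scene' else (397,272)),('dish',(506,303) if n=='scene' else (517,316)),('beaker',(284,222) if n=='scene' else (278,222)),('dish2',(266,186) if n=='scene' else (272,203))): print(n,nm,D[c[1]-8:c[1]+9,c[0]-8:c[0]+9].mean().round(1))
fit([('wrist20',[0,1],lambda t:(np.sin(t)>.1)&(np.cos(t)>-.1))],[.446,-.255,.1587,-.436,0],[0,1,2,3,4],5)
```

```text
[np.float64(0.994), np.float64(1.614), np.float64(0.392)] [np.int64(176), np.int64(49), np.int64(20)]
[np.float64(0.892), np.float64(1.618), np.float64(0.398)] [np.int64(176), np.int64(49), np.int64(32)]
side [316 248] wheel diff 3.4983396312836366 bg 1.2309567901234568 vs 10: 5.246415770609319
scene [344 278] wheel diff 1.3779915263941371 bg 0.316820987654321 vs 10: 2.422043010752688
side bottle 8.7
side dish 10.0
side beaker 10.4
side dish2 9.4
scene bottle 12.2
scene dish 20.1
scene beaker 21.5
scene dish2 21.8
[ 0.4454 -0.2558  0.1459 -0.4279 -0.0099] cost 12.8980073928833 mean px 0.4007197
```

The wheel still sways slightly, so I let it settle.

Emit:
step_arm(slide=[[0,0,0],[0,0,0],[0,0,0],[0,0,0],[0,0,0],[0,0,0],[0,0,0],[0,0,0],[0,0,0],[0,0,0],[0,0,0],[0,0,0]], twist=[[0,0,0],[0,0,0],[0,0,0],[0,0,0],[0,0,0],[0,0,0],[0,0,0],[0,0,0],[0,0,0],[0,0,0],[0,0,0],[0,0,0]])

```text
t: 20.55
eef_pos: [0.4133, -0.3225, 0.3802]
tool_rot: [0.842, 0.537, 0.048, -0.03]
wrist_force: [-0.2, -0.1, -0.5]
opening: 0.0472
gripper_force: 0.0
```

Emit:
step_arm(slide=[[0,0,0],[0,0,0],[0,0,0],[0,0,0],[0,0,0],[0,0,0],[0,0,0],[0,0,0],[0,0,0],[0,0,0],[0,0,0],[0,0,0]], twist=[[0,0,0],[0,0,0],[0,0,0],[0,0,0],[0,0,0],[0,0,0],[0,0,0],[0,0,0],[0,0,0],[0,0,0],[0,0,0],[0,0,0]])

```text
t: 21.75
eef_pos: [0.4133, -0.3225, 0.3802]
tool_rot: [0.842, 0.537, 0.048, -0.03]
wrist_force: [0.5, -0.5, -1.0]
opening: 0.0472
gripper_force: 0.0
```

Emit:
step_arm(slide=[[0,0,0],[0,0,0],[0,0,0],[0,0,0],[0,0,0],[0,0,0],[0,0,0],[0,0,0],[0,0,0],[0,0,0],[0,0,0],[0,0,0]], twist=[[0,0,0],[0,0,0],[0,0,0],[0,0,0],[0,0,0],[0,0,0],[0,0,0],[0,0,0],[0,0,0],[0,0,0],[0,0,0],[0,0,0]])

```text
t: 22.95
eef_pos: [0.4133, -0.3225, 0.3802]
tool_rot: [0.842, 0.537, 0.048, -0.03]
wrist_force: [-0.3, -0.0, -0.1]
opening: 0.0472
gripper_force: 0.0
```

Emit:
step_arm(slide=[[0,0,0],[0,0,0],[0,0,0],[0,0,0],[0,0,0],[0,0,0],[0,0,0],[0,0,0],[0,0,0],[0,0,0],[0,0,0],[0,0,0]], twist=[[0,0,0],[0,0,0],[0,0,0],[0,0,0],[0,0,0],[0,0,0],[0,0,0],[0,0,0],[0,0,0],[0,0,0],[0,0,0],[0,0,0]])

```text
t: 24.15
eef_pos: [0.4133, -0.3225, 0.3801]
tool_rot: [0.842, 0.537, 0.048, -0.03]
wrist_force: [0.1, -0.1, 0.3]
opening: 0.0471
gripper_force: 0.0
```

```bash
cat > still.py <<'E'
from hand import *
import sys
t=sys.argv[1];I=[]
for k in range(6): I.append({n:snap(n,f'{n}{t}{k}')['pixels'].astype(int) for n in('side','wrist')})
s=load(f'side{t}0');u=proj(s,[.4465,-.255,.158])[0].astype(int);w=load(f'wrist{t}0')
for k in range(1,6):
    D=np.abs(I[k]['side']-I[0]['side']);W=np.abs(I[k]['wrist']-I[0]['wrist'])
    print('side wheel',D[u[1]-30:u[1]+36,u[0]-15:u[0]+16].mean().round(2),'bg objects',D[180:215,300:340].mean().round(2),D[290:390,420:520].mean().round(2),'wrist',W.mean().round(2),W.max())
for k in(0,3,5): fit([(f'wrist{t}{k}',[0,1],lambda t:(np.sin(t)>.1)&(np.cos(t)>-.1))],[.446,-.255,.1587,-.436,0],[0,1,2,3,4],5)
print(manip.read_state()['t'])
E
python3 still.py a
```

```text
side wheel 3.23 bg objects 2.4 1.48 wrist 0.96 104
side wheel 2.6 bg objects 2.22 1.47 wrist 0.92 97
side wheel 1.71 bg objects 2.03 1.49 wrist 0.92 96
side wheel 3.33 bg objects 2.47 1.49 wrist 0.97 97
side wheel 2.18 bg objects 2.14 1.5 wrist 0.94 98
[ 0.4456 -0.2562  0.1567 -0.4232 -0.0142] cost 20.40087103843689 mean px 0.5001954
[ 0.4452 -0.2562  0.1596 -0.4273 -0.0089] cost 18.961130380630493 mean px 0.5074093
[ 0.4457 -0.2563  0.1533 -0.422  -0.0146] cost 18.170342803001404 mean px 0.47342783
24.75
```

It hangs at (0.4455, -0.256, 0.157), upright, with only a faint residual sway. I'll wait a bit longer.

Emit:
step_arm(slide=[[0,0,0],[0,0,0],[0,0,0],[0,0,0],[0,0,0],[0,0,0],[0,0,0],[0,0,0],[0,0,0],[0,0,0],[0,0,0],[0,0,0]], twist=[[0,0,0],[0,0,0],[0,0,0],[0,0,0],[0,0,0],[0,0,0],[0,0,0],[0,0,0],[0,0,0],[0,0,0],[0,0,0],[0,0,0]])

```text
t: 25.95
eef_pos: [0.4133, -0.3225, 0.3802]
tool_rot: [0.842, 0.537, 0.048, -0.03]
wrist_force: [0.3, 0.0, -0.8]
opening: 0.0468
gripper_force: 0.0
```

Emit:
step_arm(slide=[[0,0,0],[0,0,0],[0,0,0],[0,0,0],[0,0,0],[0,0,0],[0,0,0],[0,0,0],[0,0,0],[0,0,0],[0,0,0],[0,0,0]], twist=[[0,0,0],[0,0,0],[0,0,0],[0,0,0],[0,0,0],[0,0,0],[0,0,0],[0,0,0],[0,0,0],[0,0,0],[0,0,0],[0,0,0]])

```text
t: 27.15
eef_pos: [0.4133, -0.3225, 0.3802]
tool_rot: [0.842, 0.537, 0.048, -0.03]
wrist_force: [0.9, -1.1, 0.6]
opening: 0.0471
gripper_force: 0.0
```

Emit:
step_arm(slide=[[0,0,0],[0,0,0],[0,0,0],[0,0,0],[0,0,0],[0,0,0],[0,0,0],[0,0,0],[0,0,0],[0,0,0],[0,0,0],[0,0,0]], twist=[[0,0,0],[0,0,0],[0,0,0],[0,0,0],[0,0,0],[0,0,0],[0,0,0],[0,0,0],[0,0,0],[0,0,0],[0,0,0],[0,0,0]])

```text
t: 28.35
eef_pos: [0.4133, -0.3225, 0.3801]
tool_rot: [0.842, 0.537, 0.048, -0.03]
wrist_force: [-0.8, -0.1, 0.4]
opening: 0.0469
gripper_force: 0.0
```

Emit:
step_arm(slide=[[0,0,0],[0,0,0],[0,0,0],[0,0,0],[0,0,0],[0,0,0],[0,0,0],[0,0,0],[0,0,0],[0,0,0],[0,0,0],[0,0,0]], twist=[[0,0,0],[0,0,0],[0,0,0],[0,0,0],[0,0,0],[0,0,0],[0,0,0],[0,0,0],[0,0,0],[0,0,0],[0,0,0],[0,0,0]])

```text
t: 29.55
eef_pos: [0.4133, -0.3225, 0.3802]
tool_rot: [0.842, 0.537, 0.048, -0.03]
wrist_force: [-0.7, 1.0, 0.5]
opening: 0.047
gripper_force: 0.0
```

Emit:
step_arm(slide=[[0,0,0],[0,0,0],[0,0,0],[0,0,0],[0,0,0],[0,0,0],[0,0,0],[0,0,0],[0,0,0],[0,0,0],[0,0,0],[0,0,0]], twist=[[0,0,0],[0,0,0],[0,0,0],[0,0,0],[0,0,0],[0,0,0],[0,0,0],[0,0,0],[0,0,0],[0,0,0],[0,0,0],[0,0,0]])

```text
t: 30.75
eef_pos: [0.4133, -0.3224, 0.3801]
tool_rot: [0.842, 0.537, 0.048, -0.03]
wrist_force: [0.2, 1.1, -0.0]
opening: 0.0474
gripper_force: 0.0
```

Emit:
step_arm(slide=[[0,0,0],[0,0,0],[0,0,0],[0,0,0],[0,0,0],[0,0,0],[0,0,0],[0,0,0],[0,0,0],[0,0,0],[0,0,0],[0,0,0]], twist=[[0,0,0],[0,0,0],[0,0,0],[0,0,0],[0,0,0],[0,0,0],[0,0,0],[0,0,0],[0,0,0],[0,0,0],[0,0,0],[0,0,0]])

```text
t: 31.95
eef_pos: [0.4133, -0.3225, 0.3802]
tool_rot: [0.842, 0.537, 0.048, -0.03]
wrist_force: [-1.4, -0.7, 0.5]
opening: 0.0465
gripper_force: 0.0
```

```bash
python3 still.py b
```

```text
side wheel 1.38 bg objects 2.09 1.49 wrist 0.99 96
side wheel 1.41 bg objects 2.05 1.48 wrist 1.01 96
side wheel 1.42 bg objects 2.05 1.48 wrist 0.88 93
side wheel 1.39 bg objects 2.11 1.46 wrist 0.94 96
side wheel 1.37 bg objects 2.14 1.49 wrist 1.0 96
[ 0.4438 -0.2529  0.1539 -0.4346  0.0178] cost 19.109108805656433 mean px 0.45038262
[ 0.4433 -0.2638  0.1577 -0.4056 -0.0201] cost 18.85675621032715 mean px 0.5073685
[ 0.444  -0.2526  0.1531 -0.4326  0.0182] cost 18.916481137275696 mean px 0.44020352
32.55
```

The wheel is at image-noise level now: still, upright and seated. Handing in.

```bash
python3 -c "
from plant import job
print(job.finish_job())"
```

```text
the job is handed in; nothing more can be done
None
```

The stand's arm is out at its stop and the wheel hangs upright and still on the J-hook, clear of the gripper. I handed the job in at about 33 s, and it returned no verdict. My ten views were used up, so I checked the hung wheel by image code only, and my image comparison of the bystanders was inconclusive, though no move went near them.

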